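# Carry a top-heavy crane model on its sprung base into its parking fork

## Task

Lift the model crane by the wooden grip of its carrying base, bring the flopped-over crane upright on its springy foot and steady it there for at least 3 seconds before setting out. Carry it upright to the green baseboard, stop with the mast just short of the steel fork and keep it steady and upright in the air for 3 more seconds, then slide the mast gently between the prongs, set the base down softly, flat on the board along its length, and let go. Touch only the base, never the crane itself, and leave the other things on the table alone.

Things in the scene. Friction and masses are not known exactly. Their poses are not given: they have to be found in the camera images.
- carrier: Loose carrying base, 0.42 kg. Plywood plate 285 (x) x 90 (y) x 12 mm, starts flat on the table. Origin on its underside, directly below the wooden grip; plate from x = -110 to +175 mm. x points from grip to crane, z up. Steel ballast box on the plate at x = -82 mm, top at 44 mm. Crane hinge on cheeks at x = +140 mm. Centre of mass with crane near x = +28 mm.
- carrier_grip (a point): Centre of the wooden grip, 50 mm above the underside of the base. The grip is an upright block 50 (base x) x 22 (base y) mm, from 12 to 74 mm above the underside. Pinch it from above across its 22 mm, fingers closing along base y.
- foot (a joint): Tilt of the crane on the base: hinge along the base's x axis. 0: square to the base; positive: turned about base +x, so its top goes to base -y. Stops at -0.25 and +0.25 rad; starts flopped on the positive stop. Centring spring 0.122 N m/rad, damping 0.0012 N m s/rad, no dry friction. Too weak to hold it up: with the base level the crane falls away, e-fold in about 0.5 s.
- foot_hinge (a point): Centre of the hinge, at x = 140, y = 0, z = 32 mm of the base. With t the crane's and b the base's tilt from level about base x: I t'' = G t - 0.122 (t - b) - 0.0012 (t' - b') + 0.0148 a; G = 0.1454 N m/rad, I = 0.00573 kg m2, a = hinge acceleration to base +y, m/s2 (nominal; crane mass varies 7 %, G and I alike). So tilting the base steers the crane.
- crane: T-shaped grey model crane on the foot, 0.2 kg, tip 205 mm above the hinge. Origin on the hinge, z up the mast. Mast 24 x 24 mm, to 176 mm above the hinge; cross jib 360 mm long along base y, at 162 to 176 mm; 160 mm out on each side hangs a rigid steel block 36 x 36 x 50 mm, centre 60 mm above the hinge. Flopped over, the lower block still clears the table.
- crane_mast (a point): Point on the mast's centre line 90 mm above the hinge; z along the mast.
- dock: Green baseboard with parking fork, fixed. Board 370 (x) x 200 (y) x 12 mm thick. Origin on its underside, where the base's origin belongs when parked (x, y axes alike); board from x = -130 to +240 mm. Behind the fork a wooden post 30 (x) x 80 (y) x 100 mm at x = 215 mm and a steel crossbar, face at x = 200 mm.
- dock_fork (a point): Place of the parked mast's centre line, midway between the prongs: x = 140, y = 0 mm of the board, 122 mm above its top. Open towards board -x: two steel bars 12 mm thick along x at y = +26 and -26 mm (clear gap 40 mm), at this height, straight from 22 mm before to 68 mm behind this point, flaring before that to tips at 46 mm before, y = +50 and -50 mm.
- mug: White mug, 82 mm across, 95 mm tall, origin under its centre. Leave alone.
- tin: Small steel paint tin, 56 mm across, 40 mm tall, origin under its centre, standing between the base and the board. Leave alone.
- cottage: Model cottage, 60 x 84 mm, 70 mm tall, origin under its centre, on a 3 mm cutting mat. Leave alone.

How it is judged:
On the way, in this order (a step that is already met when the one before it is completed fails the run):
1. lifted clear of the table near its starting place and the crane upright within 0.1 rad, kept for 3 s (height (world z) of carrier above 0.015 m and angle between crane_mast's own z axis and vertical below 0.1 rad and distance of carrier from where it was at the start of the episode below 0.18 m), for 3 s.
2. held in the air at the baseboard, mast 40 to 170 mm short of its parked place and in line within 60 mm, crane upright within 0.1 rad, kept for 3 s (height (world z) of carrier above 0.022 m and angle between crane_mast's own z axis and vertical below 0.1 rad and x of crane_mast in the frame of dock between -0.03 and 0.1 m and y of crane_mast in the frame of dock between -0.06 and 0.06 m), for 3 s.
At the end, for the whole second after the job is handed in: The base stands flat on the baseboard (within 0.04 rad, underside within 5 mm of the board's top), along it within 0.2 rad; the mast is between the prongs within 25 mm of its parked place along the fork, and leans less than 0.19 rad; everything is released and at rest (x of crane_mast in the frame of dock between 0.115 and 0.165 m and y of crane_mast in the frame of dock between -0.022 and 0.022 m and height (world z) of carrier between 0.008 and 0.017 m and angle between carrier's own z axis and vertical below 0.04 rad and angle between crane_mast's own z axis and vertical below 0.19 rad and angle between the x axis of carrier and the x axis of dock, either way round below 0.2 rad and linear speed of carrier below 0.02 m/s and angular speed of crane below 0.1 rad/s and contact force between the fingers and carrier below 0.1 N); the robot touches nothing.
It fails at once if the crane toppled (leaning over 0.18 rad) after the base has left its starting place by more than 180 mm and is still in the air (distance of carrier from where it was at the start of the episode above 0.18 m and not (angle between crane_mast's own z axis and vertical below 0.18 rad) and height (world z) of carrier above 0.022 m).
It fails at once if the crane itself touched by the robot (contact force between any of the arm, the fingers and crane above 0.5 N).
It fails at once if the base set down hard on the board (contact force between carrier and dock above 40 N).
It fails at once if the crane rammed into the fork (contact force between crane and dock above 12 N).
It fails at once if mug, tin or cottage disturbed (distance of any of mug, tin, cottage from where it was at the start of the episode above 0.03 m).
It also fails if it takes over 72 s, if anything falls off the work surface, if the arm or the gripper's body presses on something with over 40 N, if the wrist force passes 120 N, or if a joint passes its speed limit or range.

## Robot

A 7-joint arm with a two-finger parallel gripper is mounted at the origin on the work surface. World frame = base frame: x ahead of the robot, y to its left, z up, the work surface at z = 0. Lengths are in m, angles in rad, forces in N, time in s.
With the tool pointing down it reaches from about 0.4 to 0.875 m from the base axis. Payload 19.3 kg.
Tool frame: the origin (TCP) lies on the centre line of the jaws, within the pads' length; the fingertips stand 14 mm ahead of it and the grasp point (between the pads) lies 5 mm behind it; z points along the fingers, y is the line along which they close (so a half turn about z gives the same grasp; the last joint's range is limited). The gripper opens to 85 mm and grips with 20 to 120 N. Pads are 22 mm wide; open, the fingers measure 114 mm over their backs; the gripper's body (76 mm by 85 mm) begins 54 mm behind the grasp point. The pads swing forward as they close: fully open they stand 13 mm farther back than shut.
Start: joints at [-1.18, 0.521, -0.036, 1.599, 0.021, 1.021, -0.113], TCP at [0.278, 0.56, 0.245] pointing down, gripper open.
Joint ranges: [-2.91, 2.91], [-0.3, 2.13], [-1.5, 1.42], [0.17, 2.43], [-1.26, 4.41], [0.16, 1.93], [-2.52, 2.52]. Speed limits (rad/s): [1.89, 1.89, 2.39, 2.39, 3.01, 3.01, 3.01].

## Interface

Orientations are given as [roll, pitch, yaw] about the fixed x, y, z axes, in that order (R = Rz(yaw) Ry(pitch) Rx(roll)).
In Python, from workcell import bot, grab_frame, regions_of gives the robot as it stands. The module is installed in compiled form; this text tells all that it offers.
- The arm moves only by the tool play_rows, never from a script. Its argument "plan" is a list of rows, each a list of 3 entries, a list of its own where there are three numbers: the shift along the tool's x, y, z in units of 2.5 cm (1.0 is 2.5 cm), then the turn, a rotation vector about the tool's x, y, z in units of 0.15 rad (1.0 is 0.15 rad), then the closure, from -1 (fully open) to 1 (shut). In form: [[[tx, ty, tz], [rx, ry, rz], jaw], ...]. A call has 1 to 20 rows; each row shifts and turns the commanded pose from where the row before left it, along the tool's axes as they then stand; what a row does not reach is not made up. A row lasts 1/8 s, in which the tool goes at most 62.5 mm and 10.7 degrees, less where a joint would pass 70% of its speed; a pose out of reach is approached as far as the arm can. A call with a number of a shift or a turn outside -1 to 1 is refused whole. A call with a gripper value outside its range is refused whole. The fingers move at their own pace and stop on an object; "newtons" is the grip in N (left out, the last holds). Time passes only in rows, so rows that do not move let the fingers close. It gives the time, the measured TCP pose, the force, the opening and the grip force at its end, in the units of the state.
- bot.observe(): the state, without advancing time (a new reading comes with each control period).
- grab_frame(name): name is "scene" or "side" or "wrist"; returns a dict with "pixels" (480x640x3 uint8, red, green, blue), "depth" (480x640 float32, m along the optical axis (not along the pixel's ray), 0 where there is no reading), "camera_matrix" (3x3 intrinsics, pixels), "R" (3x3) and "t" (3): a world point X has camera coordinates R X + t. Camera axes: x right, y down, z forward; pixel columns grow to the right and rows downward; lengths in m; the calibration is good to about 2 mm. The wrist camera is an equidistant fisheye: a pixel r from the principal point sees the ray r / f radians off the axis. A picture is of the moment at which its call begins.
- bot.job_done(): hands the job in; it is judged then, once.
Trained networks look in the newest picture that a camera, given by its name, has taken for a name from the list of things; names that differ only in an ending like _2 or _b are one class to them, and where a whole thing is asked for, a point or a joint stands for the part that bears it (a point fixed in the world has none). Each returns a list of dicts, best first, with "p" (0 to 1); they miss things now and then, are a little off and sometimes report something else, mostly with a low value. They report only what shows in the picture. A call takes as long as a camera call.
- regions_of(thing, camera): "mask" (480x640 bool, what is visible of it) and "box" ([left, top, right, bottom] in pixels, round what is visible of it).
The state is a dict: "clock": time; "qpos": joint angles; "qd": joint speeds; "joint_efforts": joint torques, N m; "position": TCP position; "tool_rot": TCP orientation; "force": force on the tool from outside, world axes, zero at the start; "moment": the same for the moment, N m; "grip_width": finger opening in m; "finger_force": force on a finger pad.
Only numpy, scipy, OpenCV 4.12 (cv2) and the standard library are available. Lean on these libraries where they do the work, as an engineer would, in place of code of your own. Each camera call takes 0.05 s, during which the arm holds its last target. There are 200 camera calls.

## Working session

There is one attempt and no reset: what is moved stays moved. The work goes in short steps, Python scripts to look and compute and a tool call to move; the robot and the scene stay as the last step left them, time stands still between calls to the robot, and variables do not carry over. Pictures are saved under pics/ and viewed, at most 10 in all, crops included, and the job is handed in when it is done.

Besides the shell and the picture viewer there is one more tool, called as a command line: name --argument value ..., lists and objects as JSON in quotes. play_rows: Moves the arm, as the interface text tells. Its arguments: {"type":"object","properties":{"plan":{"type":"array"},"newtons":{"type":"number"}},"required":["plan"]}

```bash
mkdir -p pics; python3 - <<'E'
from workcell import bot, grab_frame, regions_of
import cv2,numpy as np
print(bot.observe())
ims=[]
for c in ("scene","side"):
    f=grab_frame(c); ims.append(f["pixels"][:,:,::-1])
    np.savez(f"f0_{c}.npz",**f)
    print(c,f["camera_matrix"].round(1).tolist(),f["R"].round(3).tolist(),f["t"].round(3).tolist())
for i,n in zip(ims,("scene","side")): cv2.imwrite(f"pics/{n}0.png",i)
E
```

```text
{'clock': 0.0, 'qpos': array([-1.18019194,  0.52202131, -0.03632587,  1.59999203,  0.02116962,
        1.0211083 , -0.11282936]), 'qd': array([-9.75610720e-04,  4.22603548e-04, -2.86554551e-05,  2.39228024e-04,
       -2.45019892e-03,  4.41091325e-04,  7.80127271e-04]), 'joint_efforts': array([ 7.28942960e-04, -9.27093101e+01,  1.98019177e+00, -3.69934309e+01,
        1.78148760e-02,  8.06349301e-03,  1.27514340e-06]), 'position': array([0.27780113, 0.55950981, 0.24472691]), 'tool_rot': array([-3.14044874e+00,  5.69113328e-05,  2.68073146e+00]), 'force': array([-0.61934152, -0.45363043,  0.22058961]), 'moment': array([0.03852397, 0.01810358, 0.02722392]), 'finger_force': 0.0, 'grip_width': 0.08537335017970779}
scene [[512.3, 0.0, 322.5], [0.0, 512.3, 237.8], [0.0, 0.0, 1.0]] [[0.241, 0.971, 0.006], [0.611, -0.147, -0.778], [-0.754, 0.191, -0.628]] [-0.139, -0.305, 1.565]
side [[618.0, 0.0, 315.1], [0.0, 618.0, 226.3], [0.0, 0.0, 1.0]] [[0.671, -0.741, -0.002], [-0.588, -0.531, -0.611], [0.452, 0.411, -0.792]] [-0.41, 0.416, 1.074]
```

View pics/scene0.png

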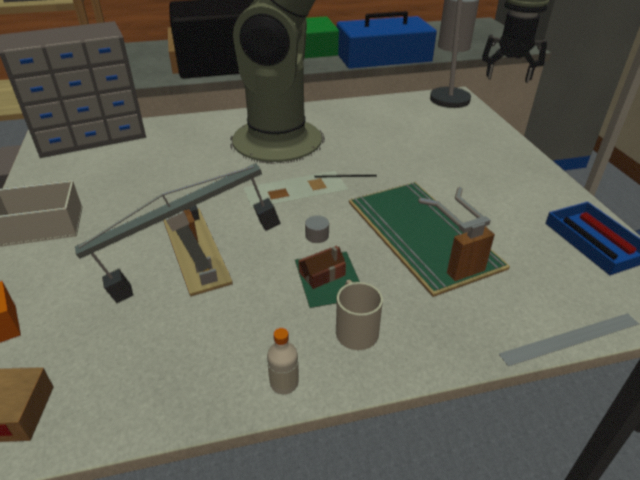

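View pics/side0.png

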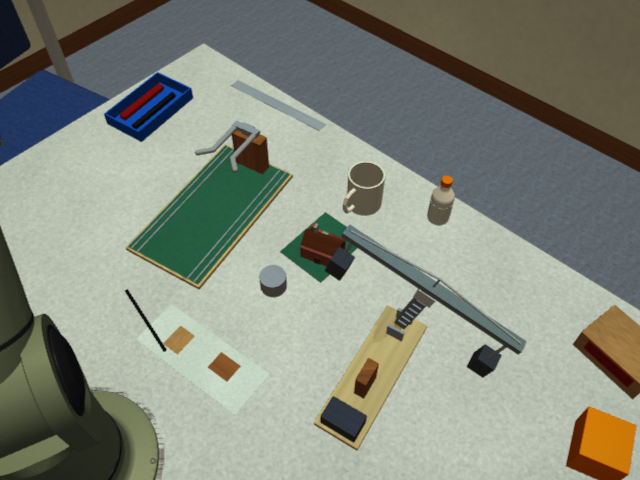

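```bash
cat > h.py <<'E'
import numpy as np, cv2
def cloud(f, m=None):
    d=f["depth"]; v,u=np.nonzero((d>0) if m is None else (d>0)&m)
    z=d[v,u]; K=f["camera_matrix"]
    c=np.stack([(u-K[0,2])/K[0,0]*z,(v-K[1,2])/K[1,1]*z,z],1)
    return (c-f["t"])@f["R"], v, u
E
python3 - <<'E'
from workcell import bot, grab_frame, regions_of
from h import *
for c in ("scene","side"):
    f=dict(np.load(f"f0_{c}.npz"))
    for n in ("carrier","dock","crane","mug","tin","cottage"):
        r=regions_of(n,c)
        if not r: print(c,n,None); continue
        m=r[0]["mask"]; np.save(f"m_{c}_{n}.npy",m)
        P,_,_=cloud(f,m); lo,hi=np.percentile(P,[2,98],axis=0)
        print(c,n,round(r[0]["p"],2),m.sum(),lo.round(3),hi.round(3))
        if n in("carrier","dock"):
            Q=P[abs(P[:,2]-.012)<.005]
            (cx,cy),(w,h),a=cv2.minAreaRect((Q[:,:2]*1000).astype(np.float32))
            print("   rect",round(cx,1),round(cy,1),round(w,1),round(h,1),round(a,2),len(Q), Q[:,2].mean().round(4))
E
```

```text
scene carrier 0.89 8005 [ 0.351 -0.45  -0.   ] [ 0.631 -0.106  0.24 ]
   rect 481.5 -270.1 280.9 90.5 10.78 1935 0.0112
scene dock 0.95 10067 [ 0.369  0.137 -0.   ] [0.728 0.368 0.139]
   rect 541.3 248.8 374.5 202.9 11.51 6845 0.0118
scene crane 0.94 5746 [ 0.275 -0.456 -0.002] [ 0.632 -0.103  0.242]
scene mug None
scene tin 0.62 610 [ 0.463 -0.02  -0.   ] [0.519 0.031 0.041]
scene cottage 0.72 1398 [ 0.586 -0.058  0.003] [0.661 0.031 0.069]
side carrier 0.6 12025 [ 0.338 -0.441  0.007] [ 0.618 -0.118  0.241]
   rect 473.6 -272.0 285.6 90.8 10.72 4495 0.0117
side dock 0.81 12492 [0.359 0.133 0.007] [0.709 0.353 0.139]
   rect 537.5 248.1 372.9 204.4 11.12 10247 0.0122
side crane 0.76 5393 [ 0.537 -0.454  0.032] [ 0.628 -0.11   0.244]
side mug 0.76 1760 [ 0.721 -0.029  0.006] [0.831 0.049 0.096]
side tin 0.81 706 [ 0.461 -0.021  0.004] [0.512 0.029 0.044]
side cottage 0.57 1183 [ 0.581 -0.052  0.005] [0.655 0.02  0.071]
```

```bash
cat >> h.py <<'E'
def crane_tilt(f, O, yaw):
    """tilt of jib about base x; O: carrier origin (world), from the jib points' line in the base y-z plane"""
    P,_,_=cloud(f); q=P-O; c,s=np.cos(yaw),np.sin(yaw)
    x=c*q[:,0]+s*q[:,1]-.140; y=-s*q[:,0]+c*q[:,1]; z=q[:,2]-.032
    i=(abs(x)<.03)&(abs(y)<.23)&(np.hypot(y,z)<.29)&(z>.02)
    y,z=y[i],z[i]; best=None
    t=min(np.linspace(-.35,.35,141),key=lambda a:-np.sum(abs(-y*np.sin(-a)+0+z*np.cos(a)-y*0-.169)<.008) if 0 else -np.sum(abs(z*np.cos(a)-y*np.sin(a)-.169)<.008))
    for _ in range(4):
        h=z*np.cos(t)-y*np.sin(t); l=y*np.cos(t)+z*np.sin(t)
        k=(abs(h-np.median(h[abs(h-.169)<.012]))<.010)&(abs(l)<.175)&(abs(l)>.02)
        p=np.polyfit(l[k],h[k],1); t+=np.arctan(p[0])
    return t,k.sum(),p[1],l[k].min(),l[k].max()
E
python3 - <<'E'
from h import *
from scipy.spatial.transform import Rotation as Ro
for c in ("scene","side"):
    f=dict(np.load(f"f0_{c}.npz"))
    print(c,"cam",-f["R"].T@f["t"],crane_tilt(f,np.array([.443,-.278,0]),.1876))
    P,_,_=cloud(f); c_,s=np.cos(.1876),np.sin(.1876); q=P-[.443,-.278,0]
    x=c_*q[:,0]+s*q[:,1]; y=-s*q[:,0]+c_*q[:,1]; i=(abs(x)<.045)&(abs(y)<.03)&(abs(P[:,2]-.075)<.005)
    print(" griptop",i.sum(),[np.percentile(v[i],[3,97]).round(4) for v in (x,y)])
    i=(abs(x+.08)<.06)&(abs(y)<.06)&(abs(P[:,2]-.044)<.004)
    print(" ballast",i.sum(),[np.percentile(v[i],[3,97]).round(4) for v in (x,y)])
# approach rows
def rows(p0,y0,wps):
    out=[];p=np.array(p0);ps=y0
    for w,yw,n in wps:
        for k in range(n):
            d=(np.array(w)-p)/(n-k); dy=(yw-ps)/(n-k)
            R=Ro.from_euler("xyz",[np.pi,0,ps]).as_matrix()
            out.append([(R.T@d/.025).round(2).tolist(),[0,0,round(-dy/.15,2)],-1]); p=p+d; ps+=dy
    return out
r=rows([.278,.5595,.2447],2.6807,[((.42,.2,.22),1.2,17),((.443,-.278,.15),.1876,21)])
print(r[:20]);print(r[20:])
E
```

```text
scene cam [ 1.39995599 -0.20915417  0.74634106] (np.float64(0.24885410193944604), np.int64(2139), np.float64(0.17323682688051387), np.float64(-0.17495126615180606), np.float64(0.17498938228600489))
 griptop 80 [array([-0.0206,  0.0277]), array([-0.0006,  0.0113])]
 ballast 36 [array([-0.0746, -0.0565]), array([0.0153, 0.0347])]
side cam [ 0.03416098 -0.52431689  1.10361195] (np.float64(0.24992331695676362), np.int64(2555), np.float64(0.17465298482204503), np.float64(-0.17499307271925374), np.float64(0.1749873807507973))
 griptop 323 [array([-0.0251,  0.0218]), array([-0.0102,  0.0104])]
 ballast 986 [array([-0.1045, -0.061 ]), array([-0.0321,  0.0333])]
[[[-0.68, -0.61, 0.06], [0, 0, 0.58], -1], [[-0.73, -0.55, 0.06], [0, 0, 0.58], -1], [[-0.77, -0.48, 0.06], [0, 0, 0.58], -1], [[-0.81, -0.41, 0.06], [0, 0, 0.58], -1], [[-0.84, -0.34, 0.06], [0, 0, 0.58], -1], [[-0.87, -0.27, 0.06], [0, 0, 0.58], -1], [[-0.89, -0.19, 0.06], [0, 0, 0.58], -1], [[-0.9, -0.11, 0.06], [0, 0, 0.58], -1], [[-0.91, -0.03, 0.06], [0, 0, 0.58], -1], [[-0.91, 0.05, 0.06], [0, 0, 0.58], -1], [[-0.9, 0.12, 0.06]
[... 423 characters left out ...]
, -1], [[-0.75, 0.52, 0.13], [0, 0, 0.32], -1], [[-0.72, 0.56, 0.13], [0, 0, 0.32], -1], [[-0.69, 0.59, 0.13], [0, 0, 0.32], -1], [[-0.66, 0.63, 0.13], [0, 0, 0.32], -1], [[-0.63, 0.66, 0.13], [0, 0, 0.32], -1], [[-0.6, 0.69, 0.13], [0, 0, 0.32], -1], [[-0.57, 0.71, 0.13], [0, 0, 0.32], -1], [[-0.53, 0.74, 0.13], [0, 0, 0.32], -1], [[-0.49, 0.77, 0.13], [0, 0, 0.32], -1], [[-0.46, 0.79, 0.13], [0, 0, 0.32], -1], [[-0.42, 0.81, 0.13], [0, 0, 0.32], -1], [[-0.38, 0.83, 0.13], [0, 0, 0.32], -1], [[-0.34, 0.85, 0.13], [0, 0, 0.32], -1], [[-0.3, 0.86, 0.13], [0, 0, 0.32], -1], [[-0.26, 0.87, 0.13], [0, 0, 0.32], -1], [[-0.21, 0.89, 0.13], [0, 0, 0.32], -1], [[-0.17, 0.9, 0.13], [0, 0, 0.32], -1]]
```

play_rows --plan '[[[-0.68,-0.61,0.06],[0,0,0.58],-1],[[-0.73,-0.55,0.06],[0,0,0.58],-1],[[-0.77,-0.48,0.06],[0,0,0.58],-1],[[-0.81,-0.41,0.06],[0,0,0.58],-1],[[-0.84,-0.34,0.06],[0,0,0.58],-1],[[-0.87,-0.27,0.06],[0,0,0.58],-1],[[-0.89,-0.19,0.06],[0,0,0.58],-1],[[-0.9,-0.11,0.06],[0,0,0.58],-1],[[-0.91,-0.03,0.06],[0,0,0.58],-1],[[-0.91,0.05,0.06],[0,0,0.58],-1],[[-0.9,0.12,0.06],[0,0,0.58],-1],[[-0.89,0.2,0.06],[0,0,0.58],-1],[[-0.87,0.28,0.06],[0,0,0.58],-1],[[-0.84,0.35,0.06],[0,0,0.58],-1],[[-0.8,0.42,0.06],[0,0,0.58],-1],[[-0.76,0.49,0.06],[0,0,0.58],-1],[[-0.72,0.56,0.06],[0,0,0.58],-1],[[-0.83,0.37,0.13],[0,0,0.32],-1],[[-0.81,0.41,0.13],[0,0,0.32],-1],[[-0.79,0.45,0.13],[0,0,0.32],-1]]'

```text
clock: 3.2
position: [0.4237, 0.1309, 0.2098]
tool_rot: [-3.141, 0.0, 1.055]
force: [0.0, 0.3, 0.6]
grip_width: 0.0856
finger_force: 0.0
```

play_rows --plan '[[[-0.77,0.49,0.13],[0,0,0.32],-1],[[-0.75,0.52,0.13],[0,0,0.32],-1],[[-0.72,0.56,0.13],[0,0,0.32],-1],[[-0.69,0.59,0.13],[0,0,0.32],-1],[[-0.66,0.63,0.13],[0,0,0.32],-1],[[-0.63,0.66,0.13],[0,0,0.32],-1],[[-0.6,0.69,0.13],[0,0,0.32],-1],[[-0.57,0.71,0.13],[0,0,0.32],-1],[[-0.53,0.74,0.13],[0,0,0.32],-1],[[-0.49,0.77,0.13],[0,0,0.32],-1],[[-0.46,0.79,0.13],[0,0,0.32],-1],[[-0.42,0.81,0.13],[0,0,0.32],-1],[[-0.38,0.83,0.13],[0,0,0.32],-1],[[-0.34,0.85,0.13],[0,0,0.32],-1],[[-0.3,0.86,0.13],[0,0,0.32],-1],[[-0.26,0.87,0.13],[0,0,0.32],-1],[[-0.21,0.89,0.13],[0,0,0.32],-1],[[-0.17,0.9,0.13],[0,0,0.32],-1],[[0,0,0],[0,0,0],-1]]'

```text
clock: 5.58
position: [0.4445, -0.2797, 0.1512]
tool_rot: [3.141, 0.001, 0.19]
force: [0.9, 0.4, -0.3]
grip_width: 0.0856
finger_force: 0.0
```

play_rows --plan '[[[-0.1,-0.06,0.7],[0,0,0],-1],[[0,0,0.8],[0,0,0],-1],[[0,0,0.8],[0,0,0],-1],[[0,0,0.8],[0,0,0],-1],[[0,0,0.6],[0,0,0],-1],[[0,0,0.4],[0,0,0],-1],[[0,0,0.1],[0,0,0],-1],[[0,0,0],[0,0,0],-1],[[0,0,0],[0,0,0],0.2],[[0,0,0],[0,0,0],0.3],[[0,0,0],[0,0,0],0.5],[[0,0,0],[0,0,0],1],[[0,0,0],[0,0,0],1],[[0,0,0],[0,0,0],1],[[0,0,0],[0,0,0],1],[[0,0,0],[0,0,0],1]]' --newtons 100

```text
clock: 7.58
position: [0.4427, -0.2766, 0.0468]
tool_rot: [-3.141, -0.0, 0.193]
force: [-0.9, 2.3, 7.3]
grip_width: 0.0206
finger_force: 98.6
```

play_rows --plan '[[[0,0,-0.2],[0,0,0],1],[[0,0,-0.4],[0,0,0],1],[[0,0,-0.6],[0,0,0],1],[[0,0,-0.7],[0,0,0],1],[[0,0,-0.7],[0,0,0],1],[[0,0,-0.7],[0,0,0],1],[[0,0,-0.6],[0,0,0],1],[[0,0,-0.4],[0,0,0],1],[[0,0,-0.1],[0,0,0],1],[[0,0,0],[0,0,0],1],[[0,0,0],[0,0,0],1]]'

```text
clock: 8.95
position: [0.4424, -0.2765, 0.1561]
tool_rot: [-3.141, 0.001, 0.194]
force: [-0.1, -0.5, -6.1]
grip_width: 0.0207
finger_force: 98.0
```

```bash
python3 - <<'E'
from workcell import bot, grab_frame
from h import *
s=bot.observe(); print({k:np.round(s[k],4) for k in("clock","position","tool_rot","force","moment","finger_force")})
for c in ("scene","scene","side"):
    f=grab_frame(c); np.savez(f"f1_{c}.npz",**f)
    O=s["position"]-[0,0,.046]
    print(c,np.round(crane_tilt(f,O,.19),4))
    P,_,_=cloud(f); q=P-O; C,S=np.cos(.19),np.sin(.19)
    x=C*q[:,0]+S*q[:,1]; y=-S*q[:,0]+C*q[:,1]; z=q[:,2]
    i=(x>-.11)&(x<.17)&(abs(y)<.043)&(abs(z-.012)<.008)
    A=np.c_[x[i],y[i],np.ones(i.sum())]; print(" plate fit x,y slope, z0",np.linalg.lstsq(A,z[i],rcond=None)[0].round(4),i.sum(),x[i].min(),x[i].max())
    i=(x>-.13)&(x<.20)&(abs(y)<.07)&(abs(z-.012)<.012)
    (cx,cy),wh,a=cv2.minAreaRect((np.c_[x,y][i]*1000).astype(np.float32)); print(" rect",cx,cy,wh,a)
E
```

```text
{'clock': np.float64(8.95), 'position': array([ 0.4424, -0.2765,  0.1561]), 'tool_rot': array([-3.1412e+00,  7.0000e-04,  1.9370e-01]), 'force': array([-0.1187, -0.5149, -6.1474]), 'moment': array([ 0.0029,  0.1495, -0.0159]), 'finger_force': np.float64(97.9647)}
scene [ 2.493e-01  2.435e+03  1.720e-01 -1.749e-01  1.749e-01]
 plate fit x,y slope, z0 [ 0.0018 -0.0039  0.0103] 1819 -0.10971570264452458 0.16989756925052002
 rect 34.844329833984375 -1.5073966979980469 (289.132568359375, 90.10722351074219) 0.008880944922566414
scene [ 2.496e-01  2.425e+03  1.721e-01 -1.750e-01  1.750e-01]
 plate fit x,y slope, z0 [ 0.0011 -0.0012  0.0105] 1814 -0.10737714389343347 0.16995369884894748
 rect 36.01988220214844 -1.5010299682617188 (90.06254577636719, 286.7778015136719) 89.98634338378906
side [ 2.444e-01  1.624e+03  1.734e-01 -1.749e-01  3.020e-02]
 plate fit x,y slope, z0 [-0.0048 -0.0023  0.011 ] 2601 -0.1099663410809849 0.16980335374636904
 rect 31.359954833984375 -1.5760765075683594 (90.72991180419922, 286.14202880859375) 89.88801574707031
```

```bash
cat > bal.py <<'E'
import json, os, numpy as np
from scipy.optimize import least_squares
from scipy.spatial.transform import Rotation as Ro
from h import crane_tilt
K,C,DT=.122,.0012,.0125
PAR=dict(m=1.0,tau=.03)
def sim(t,w,b0,bc,yc,m=None,tau=None):
    """bc,yc: commanded tilt and y at row ends (1/8 s each); returns t, w, b at all steps"""
    m=m or PAR["m"]; tau=tau or PAR["tau"]; G,I,A=.1454*m,.00573*m,.0148*m
    n=len(bc)*10; tt=np.arange(1,n+1)/10
    bi=np.interp(tt,range(len(bc)+1),np.r_[b0,bc]); yi=np.interp(tt,range(len(yc)+1),np.r_[0,yc])
    f=np.array([[b0,b0,0,0]]); B=[b0,b0];Y=[0.,0.]; out=[]; al=1-np.exp(-DT/tau); vb=vy=0; bp=b0; yp=0
    for i in range(n):
        B[0]+=al*(bi[i]-B[0]);B[1]+=al*(B[0]-B[1]);Y[0]+=al*(yi[i]-Y[0]);Y[1]+=al*(Y[0]-Y[1])
        b=B[1]; vb2=(b-bp)/DT; vy2=(Y[1]-yp)/DT; a=(vy2-vy)/DT+.0155*(vb2-vb)/DT; vb,vy,bp,yp=vb2,vy2,b,Y[1]
        w+=DT*(G*np.sin(t)-K*(t-b)-C*(w-vb)+A*a)/I; t+=DT*w
        if abs(t-b)>.25: t=b+np.sign(t-b)*.25; w=vb if (w-vb)*(t-b)>0 else w
        out.append((t,w,b))
    return np.array(out)
def plan(t,w,b0,yinc,N=18):
    yc=np.cumsum(np.r_[yinc,np.zeros(max(0,N-len(yinc)))])[:N]
    def res(d):
        o=sim(t,w,b0,b0+np.cumsum(d),yc); r=o[:,0]-o[:,2]
        return np.r_[.3*o[9::5,0],3*o[-1,0],1.5*o[-1,1],.8*d,.1*(b0+np.cumsum(d)),3*np.clip(abs(r[::5])-.22,0,None)*(abs(t-b0)<.22), 8*(o[-1,0]+o[-1,1]/2)]
    s=least_squares(res,np.zeros(N),bounds=(-.13,.13),diff_step=1e-4,max_nfev=25)
    return s.x
def measure(n=4):
    from workcell import bot, grab_frame
    T=[];H=[];E=[]
    for i in range(n):
        s=bot.observe(); R=Ro.from_euler("xyz",s["tool_rot"]).as_matrix()
        O=s["position"]+R@[0,.0015,.0155]-[0,0,.032]
        f=grab_frame("scene"); q=crane_tilt(f,O,s["tool_rot"][2]); T.append(float(s["clock"])); H.append(float(q[0])); E.append(int(q[1]))
    s=bot.observe(); return np.array(T),np.array(H),E,s
def state(T,H,b,tend,prior=None):
    """fit (t,w) at tend from the samples with the base held at b"""
    g=lambda x,tau:sim(x[0],x[1],b,[b]*2,[0,0])
    def res(x):
        o=np.vstack([[x[0],x[1],b],g(x,0)]); return np.interp(T-T[0],np.arange(len(o))*DT,o[:,0])-H
    x=least_squares(res,[H.mean(),0]).x; o=np.vstack([[x[0],x[1],b],g(x,0)]); k=(tend-T[0])/DT
    return np.interp(k,range(len(o)),o[:,0]),np.interp(k,range(len(o)),o[:,1]),np.std(res(x))
def rows(d,b0,yaw,v,n):
    """v: (n,3) shift along base x,y and up per row, m"""
    out=[];b=b0
    for i in range(n):
        q=Ro.from_euler("xyz",[np.pi+b,0,0]).inv().apply(v[i])/.025
        out.append([(q.round(2)+0).tolist(),[round(d[i]/.15,2),0,0],1]); b+=round(d[i]/.15,2)*.15
    return out,b
E
cat > step.py <<'E'
import sys; from bal import *
def go(n, v, nm=4, N=18, bcmd=None):
    v=np.array(v,float).reshape(-1,3); v=np.vstack([v,np.zeros((max(0,N-len(v)),3))])
    T,H,E,s=measure(nm); b=(s["tool_rot"][0]+np.pi+1)%(2*np.pi)-1; b=(s["tool_rot"][0]-np.pi+np.pi)%(2*np.pi)-np.pi
    p=json.load(open("last.json")) if os.path.exists("last.json") else None
    bc=p["b"] if p else b
    t,w,sd=state(T,H,bc,s["clock"])
    print("clk",round(s["clock"],3),"pos",s["position"].round(4),"rot",s["tool_rot"].round(4),"b meas",round(b,4),"cmd",round(bc,4),"F",s["force"].round(1))
    print("t",H.round(4),"n",E[0],"-> t,w",round(t,4),round(w,4),"sd",round(sd,5))
    if p:
        t1,w1,_=state(T,H,bc,T[0]); print("pred at start",np.round(p["end"],4)," got",round(t1,4),round(w1,4))
    d=plan(t,w,bc,v[:,1],N); r,b1=rows(d,bc,s["tool_rot"][2],v,n)
    db=[x[1][0]*.15 for x in r]; o=sim(t,w,bc,bc+np.cumsum(db),np.cumsum(v[:n,1]))
    print("pred t/row",o[9::10,0].round(3),"b end",round(b1,4))
    json.dump(dict(b=b1,end=o[-1,:2].tolist(),start=[t,w,bc],db=db,y=v[:n,1].tolist(),T=T.tolist(),H=H.tolist(),clk=float(s["clock"])),open("last.json","w"))
    open("log.jsonl","a").write(open("last.json").read()+"\n")
    print(json.dumps(r))
E
python3 - <<'E'
from step import *
go(10,np.zeros((10,3)),nm=1)
E
```

```text
clk 9.15 pos [ 0.4425 -0.2766  0.1563] rot [-3.1415e+00  4.0000e-04  1.9370e-01] b meas 0.0001 cmd 0.0001 F [-0.3  0.1 -6.5]
t [0.2502] n 2447 -> t,w 0.2501 0.0 sd 0.0
pred t/row [0.245 0.238 0.231 0.224 0.218 0.213 0.207 0.2   0.189 0.174] b end -0.0494
[[[0.0, 0.0, 0.0], [-0.05, 0, 0], 1], [[0.0, 0.0, 0.0], [-0.05, 0, 0], 1], [[0.0, 0.0, 0.0], [-0.05, 0, 0], 1], [[0.0, 0.0, 0.0], [-0.04, 0, 0], 1], [[0.0, 0.0, 0.0], [-0.04, 0, 0], 1], [[0.0, 0.0, 0.0], [-0.03, 0, 0], 1], [[0.0, 0.0, 0.0], [-0.04, 0, 0], 1], [[0.0, 0.0, 0.0], [-0.03, 0, 0], 1], [[0.0, 0.0, 0.0], [-0.01, 0, 0], 1], [[0.0, 0.0, 0.0], [0.01, 0, 0], 1]]
```

```bash
rm -f last.json log.jsonl; sed -i 's/\.3\*o\[9::5,0\]/1.0*o[9::5,0]/; s/\.8\*d,/.5*d,/' bal.py; python3 - <<'E'
from step import *
go(11,np.zeros((11,3)),nm=1,N=13)
E
```

```text
clk 9.2 pos [ 0.4425 -0.2766  0.1564] rot [-3.1415e+00  3.0000e-04  1.9370e-01] b meas 0.0001 cmd 0.0001 F [ 0.3 -0.9 -7.1]
t [0.25] n 2432 -> t,w 0.2501 0.0 sd 0.0
pred t/row [0.239 0.223 0.209 0.194 0.174 0.149 0.119 0.088 0.057 0.032 0.015] b end 0.0316
[[[0.0, 0.0, 0.0], [-0.12, 0, 0], 1], [[0.0, 0.0, 0.0], [-0.1, 0, 0], 1], [[0.0, 0.0, 0.0], [-0.09, 0, 0], 1], [[0.0, 0.0, 0.0], [-0.05, 0, 0], 1], [[0.0, 0.0, 0.0], [0.01, 0, 0], 1], [[0.0, 0.0, 0.0], [0.07, 0, 0], 1], [[0.0, 0.0, 0.0], [0.08, 0, 0], 1], [[0.0, 0.0, 0.0], [0.12, 0, 0], 1], [[0.0, 0.0, 0.0], [0.12, 0, 0], 1], [[0.0, 0.0, 0.0], [0.1, 0, 0], 1], [[0.0, 0.0, 0.0], [0.07, 0, 0], 1]]
```

play_rows --plan '[[[0.0,0.0,0.0],[-0.12,0,0],1],[[0.0,0.0,0.0],[-0.1,0,0],1],[[0.0,0.0,0.0],[-0.09,0,0],1],[[0.0,0.0,0.0],[-0.05,0,0],1],[[0.0,0.0,0.0],[0.01,0,0],1],[[0.0,0.0,0.0],[0.07,0,0],1],[[0.0,0.0,0.0],[0.08,0,0],1]]'

```text
clock: 10.07
position: [0.4427, -0.2767, 0.1566]
tool_rot: [3.112, -0.0, 0.194]
force: [0.4, 0.1, -5.1]
grip_width: 0.0208
finger_force: 98.1
```

```bash
python3 - <<'E'
from step import *
p=json.load(open("last.json")); p["db"]=p["db"][:7]; p["b"]=p["start"][2]+sum(p["db"]); p["end"]=sim(*p["start"],p["start"][2]+np.cumsum(p["db"]),[0]*7)[-1,:2].tolist()
json.dump(p,open("last.json","w")); 
go(8,np.zeros((8,3)),nm=4,N=14)
E
```

```text
clk 10.275 pos [ 0.4426 -0.2768  0.1565] rot [ 3.1116 -0.      0.1934] b meas -0.03 cmd -0.0299 F [ 0.5  0.4 -6.3]
t [ 0.0346  0.0105 -0.0128 -0.0392] n 2375 -> t,w -0.0667 -0.5659 sd 0.0004
pred at start [ 0.1193 -0.248 ]  got 0.0344 -0.4504
pred t/row [-0.144 -0.232 -0.232 -0.217 -0.202 -0.185 -0.163 -0.135] b end 0.0406
[[[0.0, 0.0, 0.0], [0.13, 0, 0], 1], [[0.0, 0.0, 0.0], [0.12, 0, 0], 1], [[0.0, 0.0, 0.0], [0.11, 0, 0], 1], [[0.0, 0.0, 0.0], [0.1, 0, 0], 1], [[0.0, 0.0, 0.0], [0.06, 0, 0], 1], [[0.0, 0.0, 0.0], [0.04, 0, 0], 1], [[0.0, 0.0, 0.0], [-0.04, 0, 0], 1], [[0.0, 0.0, 0.0], [-0.05, 0, 0], 1]]
```

```bash
sed -i 's/1\.0\*o\[9::5,0\]/3.0*o[9::5,0]/; s/\.5\*d,/.3*d,/; s/3\*o\[-1,0\]/8*o[-1,0]/; s/1\.5\*o\[-1,1\]/4*o[-1,1]/' bal.py; cat >> step.py <<'E'
def replan(n,v,N=14):
    v=np.array(v,float).reshape(-1,3); v=np.vstack([v,np.zeros((max(0,N-len(v)),3))])
    p=json.load(open("last.json")); t,w,bc=p["start"]; d=plan(t,w,bc,v[:,1],N); r,b1=rows(d,bc,0,v,n)
    db=[x[1][0]*.15 for x in r]; o=sim(t,w,bc,bc+np.cumsum(db),np.cumsum(v[:n,1]))
    print("pred t/row",o[9::10,0].round(3),"w end",o[-1,1].round(3),"b",(bc+np.cumsum(db)).round(3))
    p.update(b=b1,end=o[-1,:2].tolist(),db=db,y=v[:n,1].tolist()); json.dump(p,open("last.json","w")); print(json.dumps(r))
E
python3 - <<'E'
from step import *
db=np.array([-.12,-.1,-.09,-.05,.01,.07,.08])*.15
T=np.arange(4)*.05+.875; H=[.0346,.0105,-.0128,-.0392]
for tau in (.005,.02,.03,.045):
  for m in (.93,.96,1.,):
    o=sim(.25,0,0,np.r_[np.cumsum(db),[sum(db)]*2],[0]*9,m,tau); print(tau,m,(np.interp(T,np.arange(1,91)*DT,o[:,0])-H).round(3),end=" | ")
  print()
PAR["m"]=.94
replan(5,np.zeros((5,3)))
E
```

```text
0.005 0.93 [-0.037 -0.041 -0.048 -0.054] | 0.005 0.96 [0.013 0.015 0.015 0.017] | 0.005 1.0 [0.067 0.077 0.086 0.097] | 
0.02 0.93 [-0.017 -0.02  -0.026 -0.03 ] | 0.02 0.96 [0.034 0.038 0.039 0.043] | 0.02 1.0 [0.078 0.089 0.098 0.11 ] | 
0.03 0.93 [ 0.001 -0.001 -0.005 -0.008] | 0.03 0.96 [0.041 0.046 0.048 0.052] | 0.03 1.0 [0.084 0.096 0.106 0.118] | 
0.045 0.93 [0.021 0.02  0.018 0.017] | 0.045 0.96 [0.056 0.061 0.064 0.069] | 0.045 1.0 [0.093 0.105 0.115 0.128] | 
pred t/row [-0.142 -0.224 -0.21  -0.182 -0.148] w end 0.288 b [-0.001  0.026  0.044  0.042  0.027]
[[[0.0, 0.0, 0.0], [0.19, 0, 0], 1], [[0.0, 0.0, 0.0], [0.18, 0, 0], 1], [[0.0, 0.0, 0.0], [0.12, 0, 0], 1], [[0.0, 0.0, 0.0], [-0.01, 0, 0], 1], [[0.0, 0.0, 0.0], [-0.1, 0, 0], 1]]
```

```bash
python3 - <<'E'
s=open("bal.py").read()
a=s.index("def plan("); b=s.index("def measure(")
s=s[:a]+'''def plan(t,w,b0,yinc,N=18):
    """linear least squares over the tilt increments (stop ignored); response per increment from sim"""
    yc=np.cumsum(np.r_[yinc,np.zeros(max(0,N-len(yinc)))])[:N]; e=1e-3
    f=lambda d:sim(t,w,b0,b0+np.cumsum(d),yc,stop=False)
    o=f(np.zeros(N)); S=[(f(e*np.eye(N)[k])-o)/e for k in range(N)]
    cols=lambda o:np.r_[2*o[9::5,0],.4*o[9::5,2],.3*(o[9::5,0]-o[9::5,2]),20*o[-1,0],10*o[-1,1],2*o[-1,2]]
    A=np.vstack([np.array([cols(x) for x in S]).T,.7*np.eye(N)]); y=-np.r_[cols(o),np.zeros(N)]
    return lsq_linear(A,y,(-.13,.13)).x
'''+s[b:]
s=s.replace("import least_squares","import least_squares, lsq_linear").replace("m=None,tau=None):","m=None,tau=None,stop=True):").replace("if abs(t-b)>.25:","if stop and abs(t-b)>.25:").replace("m=1.0,","m=.935,")
open("bal.py","w").write(s)
E
python3 - <<'E'
from step import *
replan(6,np.zeros((6,3)))
E
```

```text
pred t/row [-0.136 -0.061  0.124  0.272  0.155  0.067] w end -0.529 b [ 0.101  0.231  0.102 -0.028  0.054  0.185]
[[[0.0, 0.0, 0.0], [0.87, 0, 0], 1], [[0.0, 0.0, 0.0], [0.87, 0, 0], 1], [[0.0, 0.0, 0.0], [-0.86, 0, 0], 1], [[0.0, 0.0, 0.0], [-0.87, 0, 0], 1], [[0.0, 0.0, 0.0], [0.55, 0, 0], 1], [[0.0, 0.0, 0.0], [0.87, 0, 0], 1]]
```

```bash
sed -i 's/def plan(t,w,b0,yinc,N=18):/def plan(t,w,b0,yinc,N=18,wr=.3,lim=.13):/; s/\.3\*(o\[9::5,0\]/wr*(o[9::5,0]/; s/(-\.13,\.13)).x/(-lim,lim)).x/' bal.py; python3 - <<'E'
from step import *
p=json.load(open("last.json")); t,w,bc=p["start"]; print(p["start"])
for wr in (.3,2,4):
  for lim in (.06,.08,.1,.13):
    d=plan(t,w,bc,np.zeros(14),14,wr,lim); b=bc+np.cumsum(d); o=sim(t,w,bc,b,np.zeros(14))
    print(wr,lim,"t",o[9::10,0].round(2),"b",b.round(2),"rel",(o[9::10,0]-o[9::10,2]).round(2)[:5])
E
```

```text
[-0.06672234713770918, -0.5659449730117345, -0.029918957571212625]
0.3 0.06 t [-0.14 -0.23 -0.17 -0.09  0.04  0.24  0.53  0.62  0.68  0.74  0.8   0.84
  0.82  0.76] b [-0.02  0.04  0.1   0.16  0.22  0.28  0.34  0.4   0.46  0.52  0.58  0.61
  0.55  0.49] rel [-0.12 -0.24 -0.25 -0.22 -0.16]
0.3 0.08 t [-0.14 -0.16 -0.08  0.02  0.16  0.36  0.57  0.65  0.73  0.81  0.89  0.89
  0.82  0.74] b [0.05 0.11 0.03 0.11 0.19 0.27 0.35 0.43 0.51 0.59 0.67 0.62 0.54 0.46] rel [-0.16 -0.25 -0.14 -0.06 -0.  ]
0.3 0.1 t [-0.14 -0.11  0.02  0.18  0.35  0.45  0.55  0.65  0.75  0.85  0.93  0.89
  0.79  0.69] b [0.07 0.17 0.07 0.04 0.14 0.24 0.34 0.44 0.54 0.64 0.7  0.6  0.5  0.4 ] rel [-0.17 -0.25 -0.09  0.13  0.25]
0.3 0.13 t [-0.14 -0.06  0.12  0.27  0.15  0.07  0.04  0.18  0.49  0.9   0.95  0.87
  0.75  0.62] b [ 0.1   0.23  0.1  -0.03  0.05  0.18  0.31  0.44  0.57  0.7   0.71  0.58
  0.45  0.32] rel [-0.19 -0.24 -0.02  0.25  0.13]
2 0.06 t [-0.14 -0.22 -0.16 -0.07  0.08  0.29  0.58  0.64  0.7   0.76  0.82  0.88
  0.86  0.8 ] b [-0.01  0.05  0.11  0.17  0.23  0.29  0.35  0.41  0.47  0.53  0.59  0.65
 
[... 788 characters left out ...]
5 0.31 0.37 0.43 0.49 0.55 0.61 0.67 0.65 0.59] rel [-0.13 -0.25 -0.24 -0.2  -0.1 ]
4 0.08 t [-0.14 -0.15 -0.05  0.09  0.29  0.55  0.63  0.71  0.79  0.87  0.95  1.01
  0.98  0.9 ] b [0.05 0.13 0.09 0.17 0.25 0.33 0.41 0.49 0.57 0.65 0.73 0.78 0.7  0.62] rel [-0.16 -0.25 -0.15 -0.05  0.07]
4 0.1 t [-0.14 -0.11  0.03  0.21  0.41  0.51  0.61  0.71  0.81  0.91  1.01  1.01
  0.93  0.89] b [0.07 0.17 0.15 0.1  0.2  0.3  0.4  0.5  0.6  0.7  0.8  0.74 0.64 0.64] rel [-0.17 -0.25 -0.13  0.09  0.25]
4 0.13 t [-0.14 -0.06  0.13  0.33  0.24  0.2   0.25  0.45  0.82  0.99  1.02  0.99
  0.89  0.9 ] b [0.1  0.23 0.17 0.04 0.14 0.27 0.4  0.53 0.66 0.79 0.76 0.73 0.6  0.73] rel [-0.19 -0.24 -0.06  0.25  0.13]
```

```bash
sed -i 's/G\*np.sin(t)/G*(np.sin(t) if stop else t)/' bal.py; python3 - <<'E'
from step import *
p=json.load(open("last.json")); t,w,bc=p["start"]
for wr in (.3,3):
  for lim in (.06,.1,.13):
    d=plan(t,w,bc,np.zeros(14),14,wr,lim); b=bc+np.cumsum(d); o=sim(t,w,bc,b,np.zeros(14))
    print(wr,lim,"t",o[9::10,0].round(2),"b",b.round(2),"rel",(o[9::10,0]-o[9::10,2]).round(2)[:5])
E
```

```text
0.3 0.06 t [-0.14 -0.18 -0.11  0.01  0.18  0.33  0.27  0.21  0.13  0.04 -0.08 -0.21
 -0.2  -0.17] b [ 0.03  0.09  0.15  0.17  0.11  0.05 -0.01 -0.07 -0.13 -0.07 -0.01  0.04
  0.02 -0.  ] rel [-0.15 -0.25 -0.23 -0.15  0.04]
0.3 0.1 t [-0.14 -0.11  0.03  0.23  0.29  0.19  0.07 -0.07 -0.23 -0.22 -0.19 -0.16
 -0.13 -0.11] b [ 0.07  0.17  0.2   0.1  -0.   -0.1  -0.12 -0.04  0.01  0.02  0.01 -0.
 -0.   -0.  ] rel [-0.17 -0.25 -0.16  0.09  0.25]
0.3 0.13 t [-0.14 -0.06  0.13  0.33  0.2   0.06 -0.1  -0.26 -0.22 -0.19 -0.16 -0.14
 -0.12 -0.11] b [ 0.1   0.23  0.16  0.03 -0.1  -0.11 -0.04  0.    0.02  0.01  0.   -0.
 -0.   -0.  ] rel [-0.19 -0.24 -0.06  0.25  0.25]
3 0.06 t [-0.14 -0.18 -0.11  0.01  0.17  0.31  0.25  0.19  0.12  0.05 -0.03 -0.11
 -0.2  -0.25] b [ 0.03  0.09  0.15  0.16  0.1   0.04 -0.02 -0.08 -0.03 -0.02 -0.01 -0.01
 -0.   -0.  ] rel [-0.15 -0.25 -0.23 -0.15  0.05]
3 0.1 t [-0.14 -0.11  0.03  0.22  0.26  0.17  0.07 -0.03 -0.14 -0.26 -0.25 -0.25
 -0.25 -0.25] b [ 0.07  0.17  0.17  0.07 -0.03 -0.05 -0.02 -0.02 -0.01 -0.01 -0.   -0.
 -0.   -0.  ] rel [-0.17 -0.25 -0.14  0.11  0.25]
3 0.13 t [-0.14 -0.06  0.12  0.28  0.16  0.05 -0.07 -0.2  -0.26 -0.26 -0.25 -0.25
 -0.25 -0.25] b [ 0.1   0.23  0.11 -0.02 -0.03 -0.03 -0.02 -0.01 -0.01 -0.   -0.   -0.
 -0.   -0.  ] rel [-0.19 -0.24 -0.03  0.25  0.19]
```

play_rows --plan '[[[0,0,0],[0.2,0,0],1],[[0,0,0],[0,0,0],1],[[0,0,0],[0,0,0],1],[[0,0,0],[0,0,0],1],[[0,0,0],[0,0,0],1],[[0,0,0],[0,0,0],1],[[0,0,0],[0,0,0],1],[[0,0,0],[0,0,0],1],[[0,0,0],[0,0,0],1],[[0,0,0],[0,0,0],1],[[0,0,0],[0,0,0],1],[[0,0,0],[0,0,0],1],[[0,0,0],[0,0,0],1],[[0,0,0],[0,0,0],1]]'

```text
clock: 12.02
position: [0.4427, -0.2766, 0.1566]
tool_rot: [3.142, -0.0, 0.194]
force: [0.2, 0.3, -6.5]
grip_width: 0.021
finger_force: 98.8
```

```bash
python3 - <<'E'
from step import *
from scipy.optimize import minimize
T,H,E,s=measure(3); print(T,H.round(4),s["position"].round(4),s["tool_rot"].round(4))
def cost(d,n=8):
    c=0
    for m,tau in ((.92,.03),(.935,.03),(.95,.03),(.935,.02),(.935,.04)):
        o=sim(-.25,0,0,np.cumsum(d),[0]*n,m,tau); c+=10*o[-1,0]**2+3*o[-1,1]**2+20*(o[-1,0]+o[-1,1]/2)**2
    return c+.3*np.sum(d**2)+1*np.clip(abs(d)-.1,0,None).sum()+.5*np.sum(d)**2
best=None
for a in (.03,.06,.09):
    d0=np.array([a,a,0,-a/2,-a,-a,-a/2,0]); r=minimize(cost,d0,method="Powell",options=dict(maxiter=12))
    if best is None or r.fun<best.fun: best=r
u=(best.x/.15).round(2); print(best.fun,u.tolist(),np.cumsum(u*.15).round(3))
for m in (.92,.935,.95):
    o=sim(-.25,0,0,np.cumsum(u*.15),[0]*8,m); print(m,o[9::10,0].round(3),o[-1].round(3))
json.dump(dict(b=float(sum(u)*.15),end=sim(-.25,0,0,np.cumsum(u*.15),[0]*8)[-1,:2].tolist()),open("last.json","w"))
E
```

```text
[12.025 12.075 12.125] [-0.2516 -0.252  -0.2518] [ 0.4427 -0.2766  0.1566] [ 3.1415 -0.      0.1938]
0.06573677525576282 [0.14, 0.24, -0.03, -0.18, -0.3, -0.3, 0.03, 0.27] [ 0.021  0.057  0.052  0.026 -0.02  -0.064 -0.06  -0.02 ]
0.92 [-0.237 -0.207 -0.166 -0.115 -0.059 -0.011  0.018  0.029] [ 0.029  0.038 -0.035]
0.935 [-0.237 -0.207 -0.167 -0.118 -0.066 -0.022  0.004  0.011] [ 0.011  0.008 -0.035]
0.95 [-0.237 -0.207 -0.168 -0.121 -0.072 -0.031 -0.009 -0.006] [-0.006 -0.024 -0.035]
```

play_rows --plan '[[[0,0,0],[0.14,0,0],1],[[0,0,0],[0.24,0,0],1],[[0,0,0],[-0.03,0,0],1],[[0,0,0],[-0.18,0,0],1],[[0,0,0],[-0.3,0,0],1],[[0,0,0],[-0.3,0,0],1],[[0,0,0],[0.03,0,0],1],[[0,0,0],[0.27,0,0],1]]'

```text
clock: 13.18
position: [0.4429, -0.2756, 0.1566]
tool_rot: [3.124, -0.0, 0.196]
force: [-0.3, -0.8, -6.0]
grip_width: 0.0208
finger_force: 98.9
```

```bash
python3 - <<'E'
from step import *
go(8,np.zeros((8,3)),nm=3,N=14)
E
```

```text
clk 13.325 pos [ 0.4426 -0.2772  0.1567] rot [ 3.1217e+00 -3.0000e-04  1.9290e-01] b meas -0.0199 cmd -0.0195 F [-1.2 -0.5 -6.2]
t [0.054  0.0518 0.0513] n 2371 -> t,w 0.0484 -0.0557 sd 0.00059
pred at start [0.0112 0.0083]  got 0.0536 -0.0102
pred t/row [ 0.038  0.022  0.007 -0.001 -0.003 -0.001  0.001  0.002] b end -0.0015
[[[0.0, 0.0, 0.0], [-0.1, 0, 0], 1], [[0.0, 0.0, 0.0], [0.31, 0, 0], 1], [[0.0, 0.0, 0.0], [0.1, 0, 0], 1], [[0.0, 0.0, 0.0], [-0.06, 0, 0], 1], [[0.0, 0.0, 0.0], [-0.09, 0, 0], 1], [[0.0, 0.0, 0.0], [-0.04, 0, 0], 1], [[0.0, 0.0, 0.0], [-0.01, 0, 0], 1], [[0.0, 0.0, 0.0], [0.01, 0, 0], 1]]
```

play_rows --plan '[[[0.0,0.0,0.0],[-0.1,0,0],1],[[0.0,0.0,0.0],[0.31,0,0],1],[[0.0,0.0,0.0],[0.1,0,0],1],[[0.0,0.0,0.0],[-0.06,0,0],1],[[0.0,0.0,0.0],[-0.09,0,0],1],[[0.0,0.0,0.0],[-0.04,0,0],1],[[0.0,0.0,0.0],[-0.01,0,0],1],[[0.0,0.0,0.0],[0.01,0,0],1]]'

```text
clock: 14.32
position: [0.4427, -0.2765, 0.1566]
tool_rot: [3.14, -0.0, 0.194]
force: [0.4, 0.1, -7.1]
grip_width: 0.0205
finger_force: 99.1
```

```bash
python3 - <<'E'
from step import *
for tau in (.003,.01,.03):
  for m in (.935,.95,.965):
    A=sim(.25,0,0,np.cumsum(np.array([-.12,-.1,-.09,-.05,.01,.07,.08])*.15),[0]*7,m,tau)[-1,:2]-[.0344,-.45]
    B=sim(-.25,0,0,np.cumsum(np.array([.14,.24,-.03,-.18,-.3,-.3,.03,.27])*.15),[0]*8,m,tau)[-1,:2]-[.0536,-.0102]
    print(tau,m,A.round(3),B.round(3))
go(8,np.zeros((8,3)),nm=4,N=14)
E
```

```text
0.003 0.935 [-0.029 -0.082] [-0.015  0.038]
0.003 0.95 [-0.005 -0.019] [-0.036  0.003]
0.003 0.965 [0.02  0.046] [-0.058 -0.037]
0.01 0.935 [-0.023 -0.075] [-0.022  0.03 ]
0.01 0.95 [ 0.002 -0.011] [-0.041 -0.003]
0.01 0.965 [0.027 0.055] [-0.061 -0.04 ]
0.03 0.935 [ 0.009 -0.03 ] [-0.042  0.019]
0.03 0.95 [0.03  0.028] [-0.06  -0.013]
0.03 0.965 [0.047 0.081] [-0.077 -0.047]
clk 14.525 pos [ 0.4426 -0.2767  0.1566] rot [3.1401 0.     0.1936] b meas -0.0015 cmd -0.0015 F [ 0.2  0.4 -5.9]
t [0.1394 0.152  0.1651 0.1801] n 2411 -> t,w 0.195 0.3097 sd 0.00027
pred at start [0.0015 0.0054]  got 0.1393 0.2471
pred t/row [ 0.166  0.023 -0.177 -0.279 -0.146  0.011  0.2    0.25 ] b end -0.0165
[[[0.0, 0.0, 0.0], [-0.87, 0, 0], 1], [[0.0, 0.0, 0.0], [-0.72, 0, 0], 1], [[0.0, 0.0, 0.0], [0.87, 0, 0], 1], [[0.0, 0.0, 0.0], [0.87, 0, 0], 1], [[0.0, 0.0, 0.0], [0.87, 0, 0], 1], [[0.0, 0.0, 0.0], [-0.25, 0, 0], 1], [[0.0, 0.0, 0.0], [-0.57, 0, 0], 1], [[0.0, 0.0, 0.0], [-0.3, 0, 0], 1]]
```

play_rows --plan '[[[0,0,0],[0.01,0,0],1],[[0,0,0],[0,0,0],1],[[0,0,0],[0,0,0],1],[[0,0,0],[0,0,0],1],[[0,0,0],[0,0,0],1],[[0,0,0],[0,0,0],1],[[0,0,0],[0,0,0],1],[[0,0,0],[0,0,0],1],[[0,0,0],[0,0,0],1],[[0,0,0],[0,0,0],1],[[0,0,0],[0,0,0],1],[[0,0,0],[0,0,0],1]]'

```text
clock: 16.02
position: [0.4426, -0.2766, 0.1566]
tool_rot: [3.142, 0.0, 0.194]
force: [0.3, -0.6, -7.0]
grip_width: 0.0208
finger_force: 99.1
```

```bash
cp last.json bad.json; sed -i 's/m=.935,tau=.03/m=.945,tau=.008/' bal.py
python3 - <<'E'
s=open("bal.py").read()
s=s.replace("wr=.3,lim=.13):","wr=.3,lim=.1,still=()):").replace("    return lsq_linear(A,y,(-lim,lim)).x","    L=np.full(N,lim); L[list(still)]=1e-9\n    return lsq_linear(A,y,(-L,L)).x")
open("bal.py","w").write(s)
s=open("step.py").read()
s=s.replace("v[:,1],N)","v[:,1],N,still=[n-1])")
open("step.py","w").write(s)
E
python3 - <<'E'
from step import *
from scipy.optimize import minimize
T,H,E,s=measure(2); print(T,H.round(4),s["position"].round(4),s["tool_rot"].round(4))
n=8
def cost(d):
    c=0; d=np.r_[d,0]
    for m,tau in ((.93,.008),(.945,.008),(.96,.008),(.945,.03)):
        o=sim(.25,0,0,np.cumsum(d),[0]*n,m,tau); c+=10*o[-1,0]**2+3*o[-1,1]**2+20*(o[-1,0]+o[-1,1]/2)**2
    return c+.3*np.sum(d**2)+.3*np.sum(np.diff(d)**2)+.5*np.sum(d)**2
r=minimize(cost,-np.array([.14,.24,-.03,-.18,-.3,-.2,.1])*.15,method="Powell",options=dict(maxiter=20))
u=(np.r_[r.x,0]/.15).round(2); print(r.fun,u.tolist(),np.cumsum(u*.15).round(3))
for m in (.93,.945,.96):
    o=sim(.25,0,0,np.cumsum(u*.15),[0]*n,m); print(m,o[9::10,0].round(3),o[-1].round(3))
json.dump(dict(b=float(sum(u)*.15),end=sim(.25,0,0,np.cumsum(u*.15),[0]*n)[-1,:2].tolist()),open("last.json","w"))
E
```

```text
[16.025 16.075] [0.2506 0.2491] [ 0.4426 -0.2766  0.1565] [-3.1416  0.      0.1938]
0.08835429654853315 [-0.13, -0.24, 0.04, 0.18, 0.29, 0.19, -0.07, 0.0] [-0.02  -0.055 -0.049 -0.022  0.021  0.05   0.039  0.039]
0.93 [ 0.232  0.195  0.15   0.096  0.043  0.001 -0.026 -0.038] [-0.038 -0.054  0.039]
0.945 [ 0.232  0.195  0.151  0.101  0.051  0.013 -0.01  -0.019] [-0.019 -0.02   0.039]
0.96 [0.232 0.196 0.153 0.105 0.059 0.024 0.006 0.002] [0.002 0.018 0.039]
```

play_rows --plan '[[[0,0,0],[-0.13,0,0],1],[[0,0,0],[-0.24,0,0],1],[[0,0,0],[0.04,0,0],1],[[0,0,0],[0.18,0,0],1],[[0,0,0],[0.29,0,0],1],[[0,0,0],[0.19,0,0],1],[[0,0,0],[-0.07,0,0],1],[[0,0,0],[0,0,0],1]]'

```text
clock: 17.12
position: [0.4425, -0.2765, 0.1565]
tool_rot: [-3.103, 0.0, 0.194]
force: [0.7, 1.0, -5.3]
grip_width: 0.0212
finger_force: 99.1
```

```bash
python3 - <<'E'
from step import *
go(5,np.zeros((5,3)),nm=4,N=12)
E
```

```text
clk 17.325 pos [ 0.4427 -0.2764  0.1566] rot [-3.1027  0.      0.1943] b meas 0.0389 cmd 0.039 F [ 0.5 -0.7 -6.4]
t [-0.0473 -0.0485 -0.0486 -0.049 ] n 2322 -> t,w -0.045 0.0773 sd 0.00074
pred at start [-0.0187 -0.02  ]  got -0.0467 -0.0711
pred t/row [-0.031 -0.014 -0.002  0.003  0.004] b end -0.009
[[[0.0, 0.0, 0.0], [-0.1, 0, 0], 1], [[0.0, 0.0, 0.0], [-0.28, 0, 0], 1], [[0.0, 0.0, 0.0], [-0.05, 0, 0], 1], [[0.0, 0.0, 0.0], [0.11, 0, 0], 1], [[0.0, 0.0, 0.0], [0.0, 0, 0], 1]]
```

```bash
python3 - <<'E'
from step import *
# free segment: samples 13.175..13.275, rows from 13.325, samples 14.325..14.475
db=np.array([-.1,.31,.1,-.06,-.09,-.04,-.01,.01])*.15; b0=-.0195
T=np.r_[0,.05,.1,1.15,1.2,1.25,1.3]; H=np.r_[.054,.0518,.0513,.1394,.152,.1651,.1801]+.0005
bs=np.r_[np.interp(np.arange(1,13)*.125-.15,np.arange(9)*.125,np.r_[b0,b0+np.cumsum(db)])]
def fit(m,tau,off):
    def res(x):
        # fine-grid command: use 1/8 rows resampled (rows start at .15)
        import bal
        o=sim(x[0],x[1],b0,bs,[0]*12,m,tau) if 0 else simf(x[0],x[1],m,tau,off)
        return np.interp(T,np.arange(len(o))*DT,o)-H
    s=least_squares(res,[.05,0]); return s
def simf(t,w,m,tau,off):
    n=108; tt=np.arange(n)*DT; bc=np.interp(tt-.15,np.arange(9)*.125,np.r_[b0,b0+np.cumsum(db)])
    G,I=.1454*m,.00573*m; b=b0; out=[t]
    for i in range(1,n):
        bn=b+(1-np.exp(-DT/tau))*(bc[i]-b); vb=(bn-b)/DT; b=bn
        w+=DT*(G*t-K*(t-b-off)-C*(w-vb))/I; t+=DT*w; out.append(t)
    return np.array(out)
for tau in (.01,.03):
  for m in (.93,.96,1.,1.04,1.07):
    s=fit(m,tau,0); print(tau,m,s.x.round(4),(s.fun*1e4).round(0),round(s.cost**.5*1e4,1))
E
```

```text
0.01 0.93 [0.0504 0.0682] [-41.  10.  36.  19.   8.  -2. -22.] 44.5
0.01 0.96 [0.0515 0.0439] [-30.  10.  26.  -3.  -3.   3.   1.] 28.9
0.01 1.0 [0.0527 0.0168] [-18.   9.  14. -29. -15.   8.  26.] 34.6
0.01 1.04 [ 0.0536 -0.0059] [ -9.   8.   5. -51. -25.  11.  47.] 53.7
0.01 1.07 [ 0.0542 -0.0207] [ -3.   7.  -2. -66. -33.  13.  61.] 68.4
0.03 0.93 [0.0501 0.0752] [-44.  10.  40.  18.   7.  -2. -21.] 47.2
0.03 0.96 [0.0512 0.0504] [-33.  10.  29.  -4.  -3.   3.   1.] 32.1
0.03 1.0 [0.0524 0.0226] [-21.   9.  17. -30. -15.   8.  26.] 36.7
0.03 1.04 [ 0.0534 -0.0006] [-11.   8.   7. -52. -26.  12.  48.] 54.8
0.03 1.07 [ 0.054  -0.0158] [ -5.   8.   1. -67. -33.  14.  61.] 69.2
```

```bash
sed -i 's/m=.945/m=.955/' bal.py; python3 - <<'E'
s=open("step.py").read()
s=s.replace("nm=4, N=18, bcmd=None):","nm=4, N=12, pre=None, prn=1):").replace('    p=json.load(open("last.json"))','''    if pre: T=np.r_[pre[0],T]; H=np.r_[pre[1],H]
    p=json.load(open("last.json"))''',1)
s=s.replace('    if p:\n','    q=np.polyfit(T-s["clock"],H,2); print("quad t,w,a at end",(q[::-1]*[1,1,2]).round(4),"model a",round(((.1454*PAR["m"]-K)*t+K*bc)/(.00573*PAR["m"]),3))\n    if p:\n')
open("step.py","w").write(s)
s=open("bal.py").read().replace("[b]*2,[0,0]","[b]*5,[0]*5"); open("bal.py","w").write(s)
E
cp last.json prev.json; python3 - <<'E'
from step import *
p=json.load(open("prev.json")); json.dump(dict(b=p["start"][2],end=[0,0]),open("last.json","w"))
go(5,np.zeros((5,3)),nm=2,pre=(p["T"],p["H"]))
E
```

```text
clk 17.425 pos [ 0.4427 -0.2764  0.1566] rot [-3.1026 -0.      0.1941] b meas 0.039 cmd 0.039 F [ 0.5  1.  -5.4]
t [-0.0473 -0.0485 -0.0486 -0.049  -0.0461 -0.0399] n 2326 -> t,w -0.0338 0.1463 sd 0.00072
quad t,w,a at end [-0.0341  0.1472  0.6981] model a 0.765
pred at start [0 0]  got -0.0467 -0.07
pred t/row [-0.016 -0.003  0.002  0.002 -0.   ] b end -0.0015
[[[0.0, 0.0, 0.0], [-0.38, 0, 0], 1], [[0.0, 0.0, 0.0], [-0.08, 0, 0], 1], [[0.0, 0.0, 0.0], [0.08, 0, 0], 1], [[0.0, 0.0, 0.0], [0.11, 0, 0], 1], [[0.0, 0.0, 0.0], [0.0, 0, 0], 1]]
```

play_rows --plan '[[[0.0,0.0,0.0],[-0.38,0,0],1],[[0.0,0.0,0.0],[-0.08,0,0],1],[[0.0,0.0,0.0],[0.08,0,0],1],[[0.0,0.0,0.0],[0.11,0,0],1],[[0.0,0.0,0.0],[0.0,0,0],1]]'

```text
clock: 18.05
position: [0.4425, -0.2773, 0.1566]
tool_rot: [3.141, -0.0, 0.193]
force: [0.0, 0.5, -6.2]
grip_width: 0.0211
finger_force: 99.3
```

```bash
python3 - <<'E'
from step import *
go(6,np.zeros((6,3)),nm=5)
E
```

```text
clk 18.3 pos [ 0.4426 -0.2766  0.1565] rot [3.1402e+00 1.0000e-04 1.9360e-01] b meas -0.0014 cmd -0.0015 F [ 0.5  0.4 -6.7]
t [-0.0028 -0.0012 -0.0011 -0.0016 -0.0028] n 2353 -> t,w -0.0024 -0.0063 sd 0.00068
quad t,w,a at end [-0.0051 -0.0541 -0.3552] model a -0.041
pred at start [-0.0004 -0.0182]  got -0.0019 0.0035
pred t/row [-0.003 -0.002 -0.001 -0.    -0.     0.   ] b end -0.0
[[[0.0, 0.0, 0.0], [0.05, 0, 0], 1], [[0.0, 0.0, 0.0], [-0.03, 0, 0], 1], [[0.0, 0.0, 0.0], [-0.02, 0, 0], 1], [[0.0, 0.0, 0.0], [-0.0, 0, 0], 1], [[0.0, 0.0, 0.0], [0.01, 0, 0], 1], [[0.0, 0.0, 0.0], [0.0, 0, 0], 1]]
```

play_rows --plan '[[[0.0,0.0,0.0],[0.05,0,0],1],[[0.0,0.0,0.0],[-0.03,0,0],1],[[0.0,0.0,0.0],[-0.02,0,0],1],[[0.0,0.0,0.0],[0.0,0,0],1],[[0.0,0.0,0.0],[0.01,0,0],1],[[0.0,0.0,0.0],[0.0,0,0],1]]'

```text
clock: 19.05
position: [0.4427, -0.2766, 0.1566]
tool_rot: [-3.142, -0.0, 0.194]
force: [0.6, -0.5, -6.5]
grip_width: 0.021
finger_force: 99.2
```

```bash
python3 - <<'E'
from step import *
go(8,np.zeros((8,3)),nm=5)
E
```

```text
clk 19.3 pos [ 0.4426 -0.2766  0.1566] rot [ 3.1416 -0.      0.1937] b meas -0.0 cmd -0.0 F [ 0.5  0.2 -6.2]
t [-0.0059 -0.0053 -0.0061 -0.0062 -0.0069] n 2337 -> t,w -0.0072 -0.0086 sd 0.00028
quad t,w,a at end [-0.008  -0.0222 -0.1085] model a -0.022
pred at start [0.0001 0.0012]  got -0.0056 -0.0041
pred t/row [-0.007 -0.004 -0.001  0.001  0.003  0.005  0.008  0.011] b end 0.0015
[[[0.0, 0.0, 0.0], [0.09, 0, 0], 1], [[0.0, 0.0, 0.0], [-0.07, 0, 0], 1], [[0.0, 0.0, 0.0], [-0.04, 0, 0], 1], [[0.0, 0.0, 0.0], [-0.0, 0, 0], 1], [[0.0, 0.0, 0.0], [0.02, 0, 0], 1], [[0.0, 0.0, 0.0], [0.01, 0, 0], 1], [[0.0, 0.0, 0.0], [0.0, 0, 0], 1], [[0.0, 0.0, 0.0], [-0.0, 0, 0], 1]]
```

```bash
cat >> step.py <<'E'
def mj(n,dx,dy,dz=0):
    u=np.arange(n+1)/n; s=u**3*(10-15*u+6*u*u); return np.outer(np.diff(s),[dx,dy,dz])
E
sed -i 's/v\[:,1\],N)/v[:,1],N,still=[n-1])/' step.py
python3 - <<'E'
from step import *
replan(10,mj(9,.006,.06),N=14)
E
```

```text
pred t/row [-0.008 -0.007 -0.005 -0.003 -0.002 -0.002 -0.005 -0.011 -0.02  -0.028] w end -0.067 b [-0.014 -0.028 -0.028 -0.015  0.003  0.018  0.024  0.02   0.006  0.006]
[[[0.0, -0.03, 0.0], [-0.09, 0, 0], 1], [[0.02, -0.16, 0.0], [-0.1, 0, 0], 1], [[0.03, -0.32, -0.01], [0.0, 0, 0], 1], [[0.04, -0.45, -0.01], [0.09, 0, 0], 1], [[0.05, -0.5, -0.01], [0.12, 0, 0], 1], [[0.04, -0.45, 0.0], [0.1, 0, 0], 1], [[0.03, -0.32, 0.01], [0.04, 0, 0], 1], [[0.02, -0.16, 0.0], [-0.03, 0, 0], 1], [[0.0, -0.03, 0.0], [-0.09, 0, 0], 1], [[0.0, 0.0, 0.0], [-0.0, 0, 0], 1]]
```

```bash
sed -i 's/round(d\[i\]\/.15,2)/round(d[i]\/.15,3)/g' bal.py
python3 - <<'E'
from step import *
replan(10,mj(9,.006,.06),N=14)
E
```

```text
pred t/row [-0.008 -0.007 -0.004 -0.001  0.001  0.003  0.004  0.002 -0.001 -0.002] w end -0.0 b [-0.013 -0.027 -0.027 -0.014  0.004  0.02   0.027  0.022  0.009  0.009]
[[[0.0, -0.03, 0.0], [-0.086, 0, 0], 1], [[0.02, -0.16, 0.0], [-0.097, 0, 0], 1], [[0.03, -0.32, -0.01], [0.0, 0, 0], 1], [[0.04, -0.45, -0.01], [0.089, 0, 0], 1], [[0.05, -0.5, -0.01], [0.124, 0, 0], 1], [[0.04, -0.45, 0.0], [0.104, 0, 0], 1], [[0.03, -0.32, 0.01], [0.044, 0, 0], 1], [[0.02, -0.16, 0.0], [-0.03, 0, 0], 1], [[0.0, -0.03, 0.0], [-0.089, 0, 0], 1], [[0.0, 0.0, 0.0], [-0.0, 0, 0], 1]]
```

play_rows --plan '[[[0.0,-0.03,0.0],[-0.086,0,0],1],[[0.02,-0.16,0.0],[-0.097,0,0],1],[[0.03,-0.32,-0.01],[0.0,0,0],1],[[0.04,-0.45,-0.01],[0.089,0,0],1],[[0.05,-0.5,-0.01],[0.124,0,0],1],[[0.04,-0.45,0.0],[0.104,0,0],1],[[0.03,-0.32,0.01],[0.044,0,0],1],[[0.02,-0.16,0.0],[-0.03,0,0],1],[[0.0,-0.03,0.0],[-0.089,0,0],1],[[0.0,0.0,0.0],[0.0,0,0],1]]'

```text
clock: 20.55
position: [0.4366, -0.216, 0.1566]
tool_rot: [-3.133, 0.0, 0.194]
force: [-0.3, 0.2, -6.5]
grip_width: 0.0211
finger_force: 99.2
```

```bash
python3 - <<'E'
from step import *
go(10,mj(9,.008,.08),nm=5,N=14)
E
```

```text
clk 20.8 pos [ 0.4366 -0.2163  0.1566] rot [-3.1328  0.      0.1935] b meas 0.0088 cmd 0.0088 F [-0.1  1.1 -6.1]
t [0.0137 0.0148 0.0166 0.02   0.0241] n 2229 -> t,w 0.0278 0.0876 sd 0.00042
quad t,w,a at end [0.0295 0.1175 0.4375] model a 0.283
pred at start [-0.0022 -0.0002]  got 0.0133 0.0268
pred t/row [ 0.031  0.024  0.011  0.002 -0.     0.002  0.004  0.003 -0.001 -0.002] b end 0.0109
[[[0.0, -0.04, 0.0], [-0.667, 0, 0], 1], [[0.02, -0.21, -0.02], [0.083, 0, 0], 1], [[0.04, -0.43, -0.03], [0.371, 0, 0], 1], [[0.06, -0.6, -0.01], [0.217, 0, 0], 1], [[0.07, -0.66, 0.01], [0.096, 0, 0], 1], [[0.06, -0.6, 0.01], [0.051, 0, 0], 1], [[0.04, -0.43, 0.01], [0.014, 0, 0], 1], [[0.02, -0.21, 0.01], [-0.045, 0, 0], 1], [[0.0, -0.04, 0.0], [-0.106, 0, 0], 1], [[0.0, 0.0, 0.0], [-0.0, 0, 0], 1]]
```

```bash
sed -i 's/still=\[n-1\]/still=range(n-1,N)/g' step.py
python3 - <<'E'
from step import *
replan(10,mj(9,.008,.08),N=12)
E
```

```text
pred t/row [ 0.031  0.024  0.011  0.002 -0.001  0.001  0.004  0.005  0.003  0.001] w end -0.013 b [-0.091 -0.079 -0.023  0.009  0.023  0.033  0.038  0.032  0.002  0.002]
[[[0.0, -0.04, 0.0], [-0.667, 0, 0], 1], [[0.02, -0.21, -0.02], [0.084, 0, 0], 1], [[0.04, -0.43, -0.03], [0.368, 0, 0], 1], [[0.06, -0.6, -0.01], [0.213, 0, 0], 1], [[0.07, -0.66, 0.01], [0.099, 0, 0], 1], [[0.06, -0.6, 0.01], [0.064, 0, 0], 1], [[0.04, -0.43, 0.01], [0.035, 0, 0], 1], [[0.02, -0.21, 0.01], [-0.043, 0, 0], 1], [[0.0, -0.04, 0.0], [-0.199, 0, 0], 1], [[0.0, 0.0, 0.0], [-0.0, 0, 0], 1]]
```

play_rows --plan '[[[0.0,-0.04,0.0],[-0.667,0,0],1],[[0.02,-0.21,-0.02],[0.084,0,0],1],[[0.04,-0.43,-0.03],[0.368,0,0],1],[[0.06,-0.6,-0.01],[0.213,0,0],1],[[0.07,-0.66,0.01],[0.099,0,0],1],[[0.06,-0.6,0.01],[0.064,0,0],1],[[0.04,-0.43,0.01],[0.035,0,0],1],[[0.02,-0.21,0.01],[-0.043,0,0],1],[[0.0,-0.04,0.0],[-0.199,0,0],1],[[0.0,0.0,0.0],[0.0,0,0],1]]'

```text
clock: 22.05
position: [0.4287, -0.1352, 0.1565]
tool_rot: [-3.141, 0.0, 0.195]
force: [-1.0, 0.1, -6.3]
grip_width: 0.021
finger_force: 100.0
```

```bash
python3 - <<'E'
from step import *
go(10,mj(9,.009,.09),nm=5,N=12)
E
```

```text
clk 22.3 pos [ 0.4287 -0.1359  0.1566] rot [-3.1397 -0.      0.1933] b meas 0.0019 cmd 0.0019 F [-0.1  0.7 -5.8]
t [0.0801 0.0846 0.0932 0.0997 0.1099] n 2124 -> t,w 0.1186 0.1953 sd 0.00083
quad t,w,a at end [0.1207 0.2309 0.5439] model a 0.409
pred at start [ 0.0007 -0.0129]  got 0.0793 0.1196
pred t/row [ 0.137  0.042 -0.104 -0.272 -0.17  -0.059  0.062  0.187  0.252  0.224] b end 0.0003
[[[0.0, -0.04, 0.0], [-0.667, 0, 0], 1], [[0.02, -0.23, -0.02], [-0.667, 0, 0], 1], [[0.05, -0.47, -0.09], [0.545, 0, 0], 1], [[0.07, -0.67, -0.08], [0.667, 0, 0], 1], [[0.07, -0.74, -0.01], [0.667, 0, 0], 1], [[0.07, -0.67, 0.06], [0.076, 0, 0], 1], [[0.05, -0.48, 0.05], [-0.199, 0, 0], 1], [[0.02, -0.23, 0.02], [-0.215, 0, 0], 1], [[0.0, -0.04, 0.0], [-0.218, 0, 0], 1], [[0.0, 0.0, 0.0], [-0.0, 0, 0], 1]]
```

```bash
cat > ident.py <<'E'
from step import *
U=.15
S=[([13.175,13.225,13.275],[.054,.0518,.0513],-.0195,13.325,[-.1,.31,.1,-.06,-.09,-.04,-.01,.01],0,[14.325,14.375,14.425,14.475],[.1394,.152,.1651,.1801]),
([17.125,17.175,17.225,17.275,17.325,17.375],[-.0473,-.0485,-.0486,-.049,-.0461,-.0399],.039,17.425,[-.38,-.08,.08,.11,0],0,[18.05,18.1,18.15,18.2,18.25],[-.0028,-.0012,-.0011,-.0016,-.0028]),
([18.05,18.1,18.15,18.2,18.25],[-.0028,-.0012,-.0011,-.0016,-.0028],-.0015,18.3,[.05,-.03,-.02,0,.01,0],0,[19.05,19.1,19.15,19.2,19.25],[-.0059,-.0053,-.0061,-.0062,-.0069]),
([19.05,19.1,19.15,19.2,19.25],[-.0059,-.0053,-.0061,-.0062,-.0069],0,19.3,[-.086,-.097,0,.089,.124,.104,.044,-.03,-.089,0],.06,[20.55,20.6,20.65,20.7,20.75],[.0137,.0148,.0166,.02,.0241]),
([20.55,20.6,20.65,20.7,20.75],[.0137,.0148,.0166,.02,.0241],.0088,20.8,[-.667,.084,.368,.213,.099,.064,.035,-.043,-.199,0],.08,[22.05,22.1,22.15,22.2,22.25],[.0801,.0846,.0932,.0997,.1099])]
h=.005
def traj(s,x0,m,tau,off,ya):
    T,H,b0,tr,d,Y,T2,H2=s; tt=np.arange(T[0],T2[-1]+h,h)
    k=np.arange(len(d)+1)*.125+tr; bc=np.interp(tt,k,np.r_[b0,b0+np.cumsum(np.array(d)*U)])
    yv=np.r_[0,np.cumsum(mj(len(d)-1,0,Y)[:,1])]; yv=np.r_[yv,yv[-1]]; yc=np.interp(tt,k,yv)*ya
    al=1-np.exp(-h/tau); B=[b0,b0]; Yf=[0,0]; t,w=x0; G,I,A=.1454*m,.00573*m,.0148*m; out=[t]; hv=0; vp=0; bp=b0; hp=0
    for i in range(1,len(tt)):
        B[0]+=al*(bc[i]-B[0]);B[1]+=al*(B[0]-B[1]);Yf[0]+=al*(yc[i]-Yf[0]);Yf[1]+=al*(Yf[0]-Yf[1])
        hh=Yf[1]+.0155*B[1]; v=(hh-hp)/h; a=(v-vp)/h; vp=v; hp=hh; vb=(B[1]-bp)/h; bp=B[1]
        w+=h*(G*np.sin(t)-K*(t-B[1]-off)-C*(w-vb)+A*a)/I; t+=h*w; out.append(t)
    return np.interp(np.r_[T,T2],tt,out)-np.r_[H,H2]
def res(p,full=False):
    m,tau,off,ya=p[:4]; r=[traj(s,p[4+2*i:6+2*i],m,abs(tau)+.001,off,ya) for i,s in enumerate(S)]
    return r if full else np.r_[np.concatenate(r)/.0006,(m-1)/.05,(tau-.015)/.015,off/.002,(ya-1)/.02]
if __name__=="__main__":
    x0=[.96,.01,0,1]+[v for s in S for v in (s[1][0],0)]
    f=least_squares(res,x0,x_scale=[.05,.01,.002,.05]+[.01,.02]*len(S)); cov=np.linalg.inv(f.jac.T@f.jac)
    print(f.cost,f.x[:4].round(4),np.sqrt(np.diag(cov))[:4].round(4))
    for r in res(f.x,True): print((r*1e4).round(0))
E
python3 ident.py
```

```text
51.73492989495361 [9.6970e-01 3.9000e-03 5.0000e-04 1.0359e+00] [0.0042 0.0023 0.0002 0.0143]
[-21.   7.  19. -12.  -6.   5.   9.]
[ -2.   1.  -6.   8.   7. -10.  26.   3.  -6.  -9.  -6.]
[17. -3. -8. -8. -1.  4. -4.  1. -1.  2.]
[ 8. -3. -0. -5. -3. -6.  1.  6.  2. -3.]
[-12.  -0.   8.   6.   3. -15.   6.  -6.  11.   0.]
```

```bash
python3 - <<'E'
s=open("bal.py").read()
s=s.replace("m=.955,tau=.008","m=.97,tau=.005,off=.0005").replace("K*(t-b)-C",'K*(t-b-PAR["off"])-C').replace("A=.1454*m,.00573*m,.0148*m","A=.1454*m,.00573*m,.0151*m").replace("wr=.3","wr=.6")
open("bal.py","w").write(s)
s=open("step.py").read()
s=s.replace("t,w,sd=state(T,H,bc","T,H=T[1:],H[1:]; t,w,sd=state(T,H,bc",1)
open("step.py","w").write(s)
E
python3 - <<'E'
from step import *
p=json.load(open("last.json")); T=np.array(p["T"])[1:];H=np.array(p["H"])[1:]; bc=p["start"][2]
t,w,sd=state(T,H,bc,p["clk"]); print(t,w,sd); p["start"]=[t,w,bc]; json.dump(p,open("last.json","w"))
n=8;N=10
for D in (0,-.04,-.06,-.08,-.1):
  for nn in (3,5,7):
    v=np.vstack([mj(nn,0,D),np.zeros((N-nn,3))])
    d=plan(t,w,bc,v[:,1],N,still=range(n-1,N)); b=bc+np.cumsum(d); o=sim(t,w,bc,b,np.cumsum(v[:,1])); 
    print(D,nn,"t",o[9::10,0].round(3),"b",b.round(2)[:7],"relmax",abs(o[:,0]-o[:,2]).max().round(3))
E
```

```text
0.11972922242695831 0.20908717340366698 0.0006463797955620493
0 3 t [ 0.137  0.082 -0.018 -0.131 -0.174 -0.131 -0.085 -0.042 -0.003  0.034] b [-0.1  -0.16 -0.06  0.04  0.08  0.04 -0.  ] relmax 0.25
0 5 t [ 0.137  0.082 -0.018 -0.131 -0.174 -0.131 -0.085 -0.042 -0.003  0.034] b [-0.1  -0.16 -0.06  0.04  0.08  0.04 -0.  ] relmax 0.25
0 7 t [ 0.137  0.082 -0.018 -0.131 -0.174 -0.131 -0.085 -0.042 -0.003  0.034] b [-0.1  -0.16 -0.06  0.04  0.08  0.04 -0.  ] relmax 0.25
-0.04 3 t [ 0.115  0.056  0.021  0.007  0.    -0.002 -0.002 -0.002 -0.002 -0.003] b [-0.1  -0.07 -0.    0.02  0.02  0.01 -0.  ] relmax 0.212
-0.04 5 t [ 0.131  0.102  0.048  0.007 -0.005 -0.005 -0.004 -0.004 -0.004 -0.004] b [-0.1  -0.1   0.    0.03  0.02  0.   -0.  ] relmax 0.227
-0.04 7 t [ 0.135  0.118  0.072  0.024 -0.005 -0.013 -0.01  -0.006 -0.005 -0.005] b [-0.1  -0.11 -0.01  0.06  0.03  0.   -0.01] relmax 0.236
-0.06 3 t [ 0.106  0.025 -0.005 -0.003 -0.001 -0.001 -0.001 -0.001 -0.002 -0.002] b [-0.09 -0.02 -0.   -0.   -0.   -0.   -0.  ] relmax 0.192
-0.06 5 t [ 0.128  0.091  0.032 -0.006 -0.01  -0.005 -0.004 -0.003
[... 356 characters left out ...]
-0.08 5 t [ 0.125  0.081  0.018 -0.018 -0.014 -0.006 -0.003 -0.003 -0.003 -0.003] b [-0.1   0.    0.03 -0.   -0.03 -0.03 -0.  ] relmax 0.221
-0.08 7 t [ 0.14   0.136  0.101  0.053  0.014 -0.005 -0.007 -0.006 -0.006 -0.007] b [-0.03 -0.05 -0.05  0.01 -0.01 -0.02 -0.  ] relmax 0.19
-0.1 3 t [ 0.098 -0.013 -0.032 -0.009  0.001  0.002  0.001 -0.    -0.001 -0.002] b [ 0.02 -0.   -0.05 -0.05 -0.03 -0.01  0.  ] relmax 0.114
-0.1 5 t [ 0.125  0.077  0.008 -0.027 -0.018 -0.006 -0.003 -0.002 -0.003 -0.003] b [-0.08  0.02  0.03 -0.02 -0.05 -0.04 -0.  ] relmax 0.199
-0.1 7 t [ 0.131  0.105  0.055  0.009 -0.018 -0.025 -0.016 -0.009 -0.004 -0.004] b [-0.1  -0.03  0.06  0.04 -0.02 -0.05 -0.01] relmax 0.227
```

```bash
python3 - <<'E'
from step import *
replan(6,mj(4,-.005,-.05),N=8)
E
```

```text
pred t/row [ 0.124  0.075  0.018 -0.    -0.002 -0.002] w end -0.003 b [-0.098 -0.054  0.006  0.013 -0.001 -0.001]
[[[-0.02, 0.21, 0.0], [-0.667, 0, 0], 1], [[-0.08, 0.79, 0.08], [0.295, 0, 0], 1], [[-0.08, 0.79, 0.04], [0.4, 0, 0], 1], [[-0.02, 0.21, 0.0], [0.048, 0, 0], 1], [[0.0, 0.0, 0.0], [-0.094, 0, 0], 1], [[0.0, 0.0, 0.0], [-0.0, 0, 0], 1]]
```

play_rows --plan '[[[-0.02,0.21,0.0],[-0.667,0,0],1],[[-0.08,0.79,0.08],[0.295,0,0],1],[[-0.08,0.79,0.04],[0.4,0,0],1],[[-0.02,0.21,0.0],[0.048,0,0],1],[[0.0,0.0,0.0],[-0.094,0,0],1],[[0.0,0.0,0.0],[0.0,0,0],1]]'

```text
clock: 23.05
position: [0.4333, -0.1848, 0.1563]
tool_rot: [3.141, 0.0, 0.195]
force: [-0.2, 0.1, -6.3]
grip_width: 0.0208
finger_force: 100.8
```

```bash
python3 - <<'E'
from step import *
go(7,np.zeros((7,3)),nm=6,N=9)
E
```

```text
clk 23.35 pos [ 0.4335 -0.1854  0.1565] rot [3.1408 0.     0.1944] b meas -0.0008 cmd -0.0008 F [ 0.6 -0.1 -6.6]
t [0.0159 0.0176 0.0179 0.0183 0.0199] n 2153 -> t,w 0.021 0.0255 sd 0.00038
quad t,w,a at end [ 0.0204  0.0144 -0.0205] model a 0.056
pred at start [-0.002  -0.0027]  got 0.0163 0.0122
pred t/row [ 0.02   0.013  0.006  0.001 -0.    -0.     0.   ] b end -0.0006
[[[0.0, 0.0, 0.0], [-0.259, 0, 0], 1], [[0.0, 0.0, 0.0], [0.226, 0, 0], 1], [[0.0, 0.0, 0.0], [0.105, 0, 0], 1], [[0.0, 0.0, 0.0], [-0.0, 0, 0], 1], [[0.0, 0.0, 0.0], [-0.033, 0, 0], 1], [[0.0, 0.0, 0.0], [-0.038, 0, 0], 1], [[0.0, 0.0, 0.0], [-0.0, 0, 0], 1]]
```

```bash
python3 - <<'E'
from step import *
replan(8,mj(7,.008,.08),N=10)
E
```

```text
pred t/row [0.017 0.01  0.007 0.009 0.013 0.014 0.008 0.002] w end -0.036 b [-0.101 -0.074 -0.015  0.029  0.055  0.055  0.005  0.005]
[[[0.01, -0.07, 0.0], [-0.667, 0, 0], 1], [[0.04, -0.39, -0.04], [0.18, 0, 0], 1], [[0.07, -0.71, -0.05], [0.392, 0, 0], 1], [[0.08, -0.85, -0.01], [0.295, 0, 0], 1], [[0.07, -0.71, 0.02], [0.172, 0, 0], 1], [[0.04, -0.39, 0.02], [0.001, 0, 0], 1], [[0.01, -0.07, 0.0], [-0.334, 0, 0], 1], [[0.0, 0.0, 0.0], [-0.0, 0, 0], 1]]
```

play_rows --plan '[[[0.01,-0.07,0.0],[-0.667,0,0],1],[[0.04,-0.39,-0.04],[0.18,0,0],1],[[0.07,-0.71,-0.05],[0.392,0,0],1],[[0.08,-0.85,-0.01],[0.295,0,0],1],[[0.07,-0.71,0.02],[0.172,0,0],1],[[0.04,-0.39,0.02],[0.001,0,0],1],[[0.01,-0.07,0.0],[-0.334,0,0],1],[[0.0,0.0,0.0],[0.0,0,0],1]]'

```text
clock: 24.35
position: [0.4259, -0.1047, 0.1565]
tool_rot: [-3.136, 0.0, 0.196]
force: [-0.0, 0.7, -6.1]
grip_width: 0.0207
finger_force: 101.1
```

```bash
python3 - <<'E'
from step import *
go(8,mj(7,.008,.08),nm=6,N=10)
E
```

```text
clk 24.65 pos [ 0.4259 -0.1061  0.1565] rot [-3.1362 -0.      0.193 ] b meas 0.0054 cmd 0.0051 F [-0.  -0.9 -6.5]
t [0.0189 0.0178 0.0187 0.0206 0.0231] n 2006 -> t,w 0.0248 0.0497 sd 0.00061
quad t,w,a at end [0.0272 0.0914 0.4591] model a 0.197
pred at start [ 0.0024 -0.0362]  got 0.018 0.0029
pred t/row [0.025 0.021 0.015 0.013 0.015 0.015 0.008 0.003] b end 0.0052
[[[0.01, -0.07, 0.0], [-0.667, 0, 0], 1], [[0.04, -0.39, -0.04], [-0.047, 0, 0], 1], [[0.07, -0.71, -0.07], [0.526, 0, 0], 1], [[0.08, -0.85, -0.02], [0.378, 0, 0], 1], [[0.07, -0.71, 0.02], [0.186, 0, 0], 1], [[0.04, -0.39, 0.02], [-0.015, 0, 0], 1], [[0.01, -0.07, 0.0], [-0.36, 0, 0], 1], [[0.0, 0.0, 0.0], [-0.0, 0, 0], 1]]
```

```bash
sed -i 's/off=.0005/off=.0009/' bal.py; python3 - <<'E'
from step import *
p=json.load(open("last.json")); p["start"][1]+=.01; json.dump(p,open("last.json","w"))
replan(8,mj(7,.008,.08),N=10)
E
```

```text
pred t/row [0.026 0.023 0.017 0.014 0.015 0.015 0.008 0.003] w end -0.032 b [-0.095 -0.109 -0.025  0.034  0.062  0.06   0.005  0.005]
[[[0.01, -0.07, 0.0], [-0.667, 0, 0], 1], [[0.04, -0.39, -0.04], [-0.091, 0, 0], 1], [[0.07, -0.71, -0.08], [0.555, 0, 0], 1], [[0.08, -0.85, -0.02], [0.396, 0, 0], 1], [[0.07, -0.71, 0.02], [0.189, 0, 0], 1], [[0.04, -0.39, 0.02], [-0.018, 0, 0], 1], [[0.01, -0.07, 0.0], [-0.366, 0, 0], 1], [[0.0, 0.0, 0.0], [-0.0, 0, 0], 1]]
```

play_rows --plan '[[[0.01,-0.07,0.0],[-0.667,0,0],1],[[0.04,-0.39,-0.04],[-0.091,0,0],1],[[0.07,-0.71,-0.08],[0.555,0,0],1],[[0.08,-0.85,-0.02],[0.396,0,0],1],[[0.07,-0.71,0.02],[0.189,0,0],1],[[0.04,-0.39,0.02],[-0.018,0,0],1],[[0.01,-0.07,0.0],[-0.366,0,0],1],[[0.0,0.0,0.0],[0.0,0,0],1]]'

```text
clock: 25.65
position: [0.4183, -0.0249, 0.1569]
tool_rot: [-3.138, 0.0, 0.196]
force: [0.0, 0.4, -6.4]
grip_width: 0.0209
finger_force: 101.1
```

```bash
python3 - <<'E'
from step import *
go(8,mj(7,.009,.085),nm=6,N=10)
E
```

```text
clk 25.95 pos [ 0.4184 -0.0262  0.157 ] rot [-3.1365e+00 -1.0000e-04  1.9300e-01] b meas 0.0051 cmd 0.0048 F [ 0.7 -0.3 -6.6]
t [ 0.0021  0.0005 -0.0025 -0.0036 -0.005 ] n 1856 -> t,w -0.0061 -0.0194 sd 0.00031
quad t,w,a at end [-0.006  -0.016   0.1364] model a 0.085
pred at start [ 0.0033 -0.0321]  got 0.0023 -0.0506
pred t/row [-0.011 -0.011 -0.005  0.006  0.015  0.017  0.011  0.005] b end 0.0058
[[[0.01, -0.08, 0.0], [-0.469, 0, 0], 1], [[0.04, -0.41, -0.03], [0.063, 0, 0], 1], [[0.08, -0.76, -0.04], [0.214, 0, 0], 1], [[0.1, -0.9, -0.02], [0.268, 0, 0], 1], [[0.08, -0.76, 0.01], [0.216, 0, 0], 1], [[0.04, -0.41, 0.02], [0.042, 0, 0], 1], [[0.01, -0.08, 0.0], [-0.327, 0, 0], 1], [[0.0, 0.0, 0.0], [-0.0, 0, 0], 1]]
```

Prediction now agrees closely; continue.

play_rows --plan '[[[0.01,-0.08,0.0],[-0.469,0,0],1],[[0.04,-0.41,-0.03],[0.063,0,0],1],[[0.08,-0.76,-0.04],[0.214,0,0],1],[[0.1,-0.9,-0.02],[0.268,0,0],1],[[0.08,-0.76,0.01],[0.216,0,0],1],[[0.04,-0.41,0.02],[0.042,0,0],1],[[0.01,-0.08,0.0],[-0.327,0,0],1],[[0.0,0.0,0.0],[0.0,0,0],1]]'

```text
clock: 26.95
position: [0.4107, 0.0601, 0.157]
tool_rot: [-3.136, 0.0, 0.196]
force: [-0.1, 0.2, -6.9]
grip_width: 0.0211
finger_force: 101.1
```

```bash
python3 - <<'E'
from step import *
go(8,mj(7,.009,.085),nm=6,N=10)
E
```

```text
clk 27.25 pos [0.4109 0.059  0.1571] rot [-3.1353 -0.      0.193 ] b meas 0.0063 cmd 0.0058 F [-0.7 -0.8 -5.7]
t [0.0498 0.0524 0.0571 0.0612 0.067 ] n 1778 -> t,w 0.0734 0.1356 sd 0.00026
quad t,w,a at end [0.0734 0.1361 0.3303] model a 0.38
pred at start [ 0.0053 -0.0337]  got 0.0496 0.053
pred t/row [ 0.086  0.06  -0.044 -0.163 -0.136 -0.034  0.065  0.167] b end 0.0045
[[[0.01, -0.08, 0.0], [-0.667, 0, 0], 1], [[0.04, -0.41, -0.04], [-0.625, 0, 0], 1], [[0.08, -0.75, -0.14], [0.667, 0, 0], 1], [[0.1, -0.89, -0.08], [0.667, 0, 0], 1], [[0.08, -0.76, 0.01], [0.667, 0, 0], 1], [[0.04, -0.41, 0.05], [-0.058, 0, 0], 1], [[0.01, -0.08, 0.01], [-0.66, 0, 0], 1], [[0.0, 0.0, 0.0], [-0.0, 0, 0], 1]]
```

```bash
sed -i 's/off=.0009/off=.0006/' bal.py; sed -i 's/bc=p\["b"\] if p else b/bc=b/' step.py; python3 - <<'E'
from step import *
p=json.load(open("last.json")); p["start"][2]=.0062; p["start"][1]+=.003; json.dump(p,open("last.json","w"))
replan(6,mj(4,0,-.035),N=8)
E
```

```text
pred t/row [ 0.074  0.039  0.002 -0.006 -0.003 -0.001] w end 0.012 b [-0.081 -0.006  0.01   0.001 -0.003 -0.003]
[[[0.0, 0.14, 0.0], [-0.584, 0, 0], 1], [[0.0, 0.55, 0.05], [0.501, 0, 0], 1], [[0.0, 0.56, 0.0], [0.111, 0, 0], 1], [[0.0, 0.14, 0.0], [-0.064, 0, 0], 1], [[0.0, 0.0, 0.0], [-0.023, 0, 0], 1], [[0.0, 0.0, 0.0], [0.0, 0, 0], 1]]
```

play_rows --plan '[[[0.0,0.14,0.0],[-0.584,0,0],1],[[0.0,0.55,0.05],[0.501,0,0],1],[[0.0,0.56,0.0],[0.111,0,0],1],[[0.0,0.14,0.0],[-0.064,0,0],1],[[0.0,0.0,0.0],[-0.023,0,0],1],[[0.0,0.0,0.0],[0.0,0,0],1]]'

```text
clock: 28.0
position: [0.4175, 0.0257, 0.1569]
tool_rot: [3.138, 0.0, 0.195]
force: [-0.0, -0.2, -7.3]
grip_width: 0.0209
finger_force: 101.5
```

```bash
python3 - <<'E'
from step import *
go(8,mj(7,.009,.085),nm=6,N=10)
E
```

```text
clk 28.3 pos [0.4176 0.0254 0.157 ] rot [3.1386 0.     0.194 ] b meas -0.003 cmd -0.003 F [-0.3  0.1 -6.1]
t [0.0237 0.0252 0.0268 0.0294 0.0308] n 1814 -> t,w 0.033 0.0426 sd 0.00026
quad t,w,a at end [0.0331 0.0438 0.0458] model a 0.047
pred at start [-0.0013  0.0122]  got 0.0235 0.034
pred t/row [0.031 0.024 0.017 0.014 0.015 0.015 0.008 0.003] b end 0.0054
[[[0.01, -0.08, 0.0], [-0.667, 0, 0], 1], [[0.04, -0.41, -0.04], [-0.026, 0, 0], 1], [[0.08, -0.75, -0.08], [0.567, 0, 0], 1], [[0.1, -0.9, -0.02], [0.396, 0, 0], 1], [[0.08, -0.76, 0.03], [0.189, 0, 0], 1], [[0.04, -0.41, 0.03], [-0.02, 0, 0], 1], [[0.01, -0.08, 0.0], [-0.383, 0, 0], 1], [[0.0, 0.0, 0.0], [-0.0, 0, 0], 1]]
```

play_rows --plan '[[[0.01,-0.08,0.0],[-0.67,0,0],1],[[0.04,-0.41,-0.04],[-0.026,0,0],1],[[0.08,-0.75,-0.08],[0.567,0,0],1],[[0.1,-0.9,-0.02],[0.396,0,0],1],[[0.08,-0.76,0.03],[0.189,0,0],1],[[0.04,-0.41,0.03],[-0.02,0,0],1],[[0.01,-0.08,0.0],[-0.383,0,0],1],[[0.0,0.0,0.0],[0.0,0,0],1]]'

```text
clock: 29.3
position: [0.4097, 0.1115, 0.1568]
tool_rot: [-3.138, 0.0, 0.197]
force: [0.7, 0.6, -6.2]
grip_width: 0.0209
finger_force: 101.6
```

```bash
sed -i 's/off=.0006/off=.001/' bal.py; python3 - <<'E'
from step import *
go(9,mj(8,.01,.105),nm=6,N=11)
E
```

```text
clk 29.6 pos [0.41   0.11   0.1569] rot [-3.1362  0.      0.193 ] b meas 0.0054 cmd 0.0054 F [-0.1 -0.4 -6.1]
t [0.0142 0.0119 0.0123 0.0116 0.0122] n 1669 -> t,w 0.0127 0.0173 sd 0.00044
quad t,w,a at end [0.0135 0.0315 0.2685] model a 0.162
pred at start [ 0.0029 -0.0357]  got 0.0138 -0.0287
pred t/row [ 0.008  0.002 -0.002  0.001  0.008  0.013  0.014  0.007  0.003] b end 0.0043
[[[0.01, -0.07, 0.0], [-0.667, 0, 0], 1], [[0.03, -0.37, -0.03], [0.161, 0, 0], 1], [[0.07, -0.72, -0.05], [0.262, 0, 0], 1], [[0.09, -0.94, -0.03], [0.238, 0, 0], 1], [[0.09, -0.94, 0.0], [0.208, 0, 0], 1], [[0.07, -0.72, 0.03], [0.136, 0, 0], 1], [[0.03, -0.37, 0.02], [-0.015, 0, 0], 1], [[0.01, -0.07, 0.0], [-0.33, 0, 0], 1], [[0.0, 0.0, 0.0], [-0.0, 0, 0], 1]]
```

play_rows --plan '[[[0.01,-0.07,0.0],[-0.667,0,0],1],[[0.03,-0.37,-0.03],[0.161,0,0],1],[[0.07,-0.72,-0.05],[0.262,0,0],1],[[0.09,-0.94,-0.03],[0.238,0,0],1],[[0.09,-0.94,0.0],[0.208,0,0],1],[[0.07,-0.72,0.03],[0.136,0,0],1],[[0.03,-0.37,0.02],[-0.015,0,0],1],[[0.01,-0.07,0.0],[-0.33,0,0],1],[[0.0,0.0,0.0],[0.0,0,0],1]]'

```text
clock: 30.72
position: [0.3993, 0.2161, 0.1567]
tool_rot: [-3.138, 0.0, 0.196]
force: [-0.2, -0.4, -5.5]
grip_width: 0.0208
finger_force: 101.7
```

```bash
python3 - <<'E'
from step import *
go(7,np.zeros((7,3)),nm=6,N=9)
from workcell import grab_frame
E
```

```text
clk 31.025 pos [0.3997 0.215  0.1569] rot [-3.1372 -0.      0.1931] b meas 0.0044 cmd 0.0044 F [ 0.9  0.4 -6.7]
t [0.0587 0.0617 0.0677 0.0739 0.0805] n 1580 -> t,w 0.0881 0.1612 sd 0.00045
quad t,w,a at end [0.0889 0.175  0.4252] model a 0.398
pred at start [ 0.0025 -0.0319]  got 0.0582 0.0777
pred t/row [ 0.099  0.087  0.054  0.022  0.005  0.    -0.001] b end -0.0001
[[[0.0, 0.0, 0.0], [-0.667, 0, 0], 1], [[0.0, 0.0, 0.0], [-0.146, 0, 0], 1], [[0.0, 0.0, 0.0], [0.667, 0, 0], 1], [[0.0, 0.0, 0.0], [0.487, 0, 0], 1], [[0.0, 0.0, 0.0], [-0.042, 0, 0], 1], [[0.0, 0.0, 0.0], [-0.329, 0, 0], 1], [[0.0, 0.0, 0.0], [-0.0, 0, 0], 1]]
```

play_rows --plan '[[[0.0,0.0,0.0],[-0.67,0,0],1],[[0.0,0.0,0.0],[-0.146,0,0],1],[[0.0,0.0,0.0],[0.667,0,0],1],[[0.0,0.0,0.0],[0.487,0,0],1],[[0.0,0.0,0.0],[-0.042,0,0],1],[[0.0,0.0,0.0],[-0.329,0,0],1],[[0.0,0.0,0.0],[0.0,0,0],1]]'

```text
clock: 31.9
position: [0.3993, 0.2163, 0.1567]
tool_rot: [3.139, 0.0, 0.196]
force: [-0.2, -0.8, -6.8]
grip_width: 0.0209
finger_force: 101.6
```

```bash
python3 - <<'E'
from step import *
go(7,np.zeros((7,3)),nm=6,N=9)
E
```

```text
clk 32.2 pos [0.3996 0.2152 0.1569] rot [3.1408e+00 1.0000e-04 1.9350e-01] b meas -0.0008 cmd -0.0008 F [ 0.3  0.3 -6.1]
t [-0.0067 -0.008  -0.0118 -0.0137 -0.0171] n 1516 -> t,w -0.0197 -0.058 sd 0.00047
quad t,w,a at end [-0.0204 -0.0701 -0.1133] model a -0.085
pred at start [-0.0009 -0.0072]  got -0.0062 -0.0513
pred t/row [-0.021 -0.015 -0.007 -0.002  0.     0.    -0.   ] b end -0.0008
[[[0.0, 0.0, 0.0], [0.329, 0, 0], 1], [[0.0, 0.0, 0.0], [-0.266, 0, 0], 1], [[0.0, 0.0, 0.0], [-0.134, 0, 0], 1], [[0.0, 0.0, 0.0], [-0.009, 0, 0], 1], [[0.0, 0.0, 0.0], [0.034, 0, 0], 1], [[0.0, 0.0, 0.0], [0.046, 0, 0], 1], [[0.0, 0.0, 0.0], [0.0, 0, 0], 1]]
```

play_rows --plan '[[[0.0,0.0,0.1],[0.329,0,0],1],[[0.0,0.0,0.3],[-0.266,0,0],1],[[0.0,0.0,0.4],[-0.134,0,0],1],[[0.0,0.0,0.4],[-0.009,0,0],1],[[0.0,0.0,0.3],[0.034,0,0],1],[[0.0,0.0,0.1],[0.046,0,0],1],[[0.0,0.0,0.0],[0.0,0,0],1]]'

```text
clock: 33.08
position: [0.3997, 0.2152, 0.1169]
tool_rot: [3.141, 0.0, 0.193]
force: [0.2, 0.2, -5.5]
grip_width: 0.021
finger_force: 101.6
```

```bash
python3 - <<'E'
from step import *
from h import *
for c in ("scene","side"):
    f=dict(np.load(f"f0_{c}.npz")); P,_,_=cloud(f); yaw=.1955; q=P-[.485,.238,0]; C_,S_=np.cos(yaw),np.sin(yaw)
    x=C_*q[:,0]+S_*q[:,1]; y=-S_*q[:,0]+C_*q[:,1]
    for nm,lo,hi in(("near",.118,.155),("far",.16,.195)):
        i=(x>lo)&(x<hi)&(abs(P[:,2]-.137)<.009); 
        for sg in(1,-1):
            k=i&(sg*y>.01)&(sg*y<.06); print(c,nm,sg,k.sum(),np.percentile(y[k],[5,50,95]).round(4) if k.sum() else "")
    i=(abs(P[:,2]-.136)<.012)&(abs(y)<.07)&(x>.03)&(x<.16); print(" tip x",np.percentile(x[i],[1]).round(4))
go(6,mj(5,.0,.0,-.035),nm=6,N=8)
E
```

```text
scene near 1 84 [0.0208 0.0238 0.0297]
scene near -1 87 [-0.0317 -0.0283 -0.0221]
scene far 1 84 [0.0203 0.0235 0.0291]
scene far -1 87 [-0.0313 -0.0281 -0.0225]
 tip x [0.0934]
side near 1 84 [0.0206 0.0236 0.0297]
side near -1 79 [-0.0317 -0.0276 -0.0216]
side far 1 67 [0.0202 0.0243 0.0293]
side far -1 72 [-0.0315 -0.0281 -0.02  ]
 tip x [0.0878]
clk 33.375 pos [0.3997 0.2157 0.1171] rot [ 3.1407e+00 -3.0000e-04  1.9390e-01] b meas -0.0008 cmd -0.0008 F [ 0.6  0.1 -6.7]
t [0.0092 0.0116 0.0136 0.0129 0.0143] n 1485 -> t,w 0.0162 0.0296 sd 0.00083
quad t,w,a at end [ 0.0134 -0.0173 -0.269 ] model a 0.037
pred at start [-0.     -0.0022]  got 0.0101 0.0192
pred t/row [0.016 0.011 0.005 0.002 0.001 0.001] b end -0.0005
[[[0.0, 0.0, 0.08], [-0.23, 0, 0], 1], [[0.0, -0.01, 0.36], [0.196, 0, 0], 1], [[0.0, 0.0, 0.51], [0.097, 0, 0], 1], [[0.0, 0.0, 0.36], [0.001, 0, 0], 1], [[0.0, 0.0, 0.08], [-0.062, 0, 0], 1], [[0.0, 0.0, 0.0], [-0.0, 0, 0], 1]]
```

play_rows --plan '[[[0.0,0.0,0.08],[-0.23,0,0],1],[[0.0,-0.01,0.36],[0.196,0,0],1],[[0.0,0.0,0.51],[0.097,0,0],1],[[0.0,0.0,0.36],[0.001,0,0],1],[[0.0,0.0,0.08],[-0.062,0,0],1],[[0.0,0.0,0.0],[0.0,0,0],1]]'

```text
clock: 34.12
position: [0.3996, 0.2158, 0.0822]
tool_rot: [3.14, 0.0, 0.194]
force: [0.0, -0.3, -6.6]
grip_width: 0.0209
finger_force: 101.5
```

```bash
python3 - <<'E'
from step import *
go(7,mj(6,.03,.0048,0),nm=6,N=9)
E
```

```text
clk 34.425 pos [0.3996 0.2156 0.0823] rot [ 3.141e+00 -2.000e-04  1.939e-01] b meas -0.0006 cmd -0.0006 F [-0.3 -0.9 -6.3]
t [-0.0209 -0.0261 -0.0282 -0.0327 -0.0351] n 1406 -> t,w -0.0398 -0.0828 sd 0.00075
quad t,w,a at end [-0.0375 -0.0426  0.1821] model a -0.15
pred at start [ 0.0005 -0.0007]  got -0.0218 -0.063
pred t/row [-0.041 -0.029 -0.013 -0.002  0.002  0.001  0.   ] b end -0.0
[[[0.04, -0.01, 0.0], [0.537, 0, 0], 1], [[0.21, -0.03, 0.0], [-0.465, 0, 0], 1], [[0.35, -0.06, 0.0], [-0.211, 0, 0], 1], [[0.35, -0.06, 0.0], [0.011, 0, 0], 1], [[0.21, -0.03, 0.0], [0.072, 0, 0], 1], [[0.04, -0.01, 0.0], [0.06, 0, 0], 1], [[0.0, 0.0, 0.0], [0.0, 0, 0], 1]]
```

play_rows --plan '[[[0.04,-0.01,0.0],[0.537,0,0],1],[[0.21,-0.03,0.0],[-0.465,0,0],1],[[0.35,-0.06,0.0],[-0.211,0,0],1],[[0.35,-0.06,0.0],[0.011,0,0],1],[[0.21,-0.03,0.0],[0.072,0,0],1],[[0.04,-0.01,0.0],[0.06,0,0],1],[[0.0,0.0,0.0],[0.0,0,0],1]]'

```text
clock: 35.3
position: [0.428, 0.2257, 0.0822]
tool_rot: [-3.141, 0.0, 0.193]
force: [-0.6, 0.5, -5.9]
grip_width: 0.0209
finger_force: 101.7
```

```bash
python3 - <<'E'
from step import *
go(7,np.zeros((7,3)),nm=6,N=9)
E
```

```text
clk 35.6 pos [0.4279 0.2262 0.0821] rot [3.1414e+00 1.0000e-04 1.9390e-01] b meas -0.0002 cmd -0.0002 F [ 0.2  0.3 -5.8]
t [-0.006  -0.0051 -0.005  -0.0072 -0.0084] n 1468 -> t,w -0.0084 -0.0143 sd 0.00087
quad t,w,a at end [-0.0117 -0.0709 -0.3799] model a -0.032
pred at start [ 0.0001 -0.0081]  got -0.005 -0.014
pred t/row [-0.008 -0.006 -0.003 -0.     0.     0.001  0.001] b end -0.0009
[[[0.0, 0.0, 0.0], [0.107, 0, 0], 1], [[0.0, 0.0, 0.0], [-0.095, 0, 0], 1], [[0.0, 0.0, 0.0], [-0.045, 0, 0], 1], [[0.0, 0.0, 0.0], [-0.001, 0, 0], 1], [[0.0, 0.0, 0.0], [0.013, 0, 0], 1], [[0.0, 0.0, 0.0], [0.016, 0, 0], 1], [[0.0, 0.0, 0.0], [0.0, 0, 0], 1]]
```

play_rows --plan '[[[0.1,0.0,0.0],[0.107,0,0],1],[[0.4,0.0,0.0],[-0.095,0,0],1],[[0.6,0.0,0.0],[-0.045,0,0],1],[[0.6,0.0,0.0],[-0.001,0,0],1],[[0.4,0.0,0.0],[0.013,0,0],1],[[0.2,0.0,0.0],[0.016,0,0],1],[[0.02,0.0,0.0],[0.0,0,0],1]]'

```text
clock: 36.48
position: [0.485, 0.2371, 0.0821]
tool_rot: [3.141, 0.0, 0.193]
force: [1.3, -0.1, -5.9]
grip_width: 0.0211
finger_force: 101.7
```

```bash
python3 - <<'E'
from step import *
from workcell import grab_frame
import cv2
go(7,np.zeros((7,3)),nm=4,N=9)
cv2.imwrite("pics/ins.png",grab_frame("scene")["pixels"][80:330,340:620,::-1].repeat(2,0).repeat(2,1))
E
```

```text
clk 36.675 pos [0.4846 0.2373 0.0822] rot [3.1408e+00 3.0000e-04 1.9380e-01] b meas -0.0008 cmd -0.0008 F [-0.8  0.  -5.7]
t [-0.0196 -0.022  -0.0236] n 1580 -> t,w -0.0261 -0.0471 sd 0.00023
quad t,w,a at end [-0.0245 -0.0081  0.3264] model a -0.108
pred at start [0.0006 0.0006]  got -0.0197 -0.0374
pred t/row [-0.026 -0.018 -0.008 -0.002  0.     0.001  0.   ] b end -0.0007
[[[0.0, 0.0, 0.0], [0.361, 0, 0], 1], [[0.0, 0.0, 0.0], [-0.304, 0, 0], 1], [[0.0, 0.0, 0.0], [-0.146, 0, 0], 1], [[0.0, 0.0, 0.0], [-0.004, 0, 0], 1], [[0.0, 0.0, 0.0], [0.042, 0, 0], 1], [[0.0, 0.0, 0.0], [0.052, 0, 0], 1], [[0.0, 0.0, 0.0], [0.0, 0, 0], 1]]
```

View pics/ins.png

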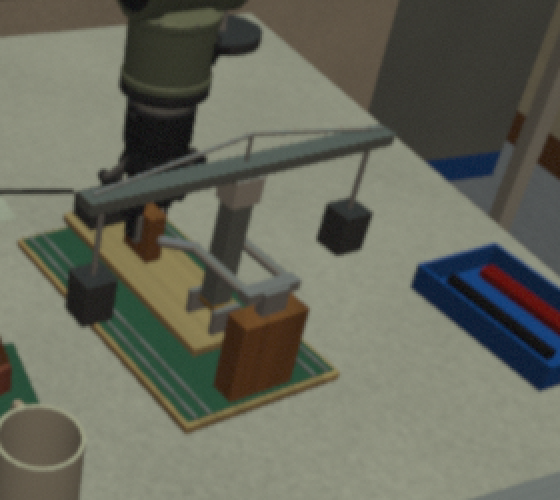

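play_rows --plan '[[[0.0,0.0,0.1],[0.361,0,0],1],[[0.0,0.0,0.2],[-0.304,0,0],1],[[0.0,0.0,0.25],[-0.146,0,0],1],[[0.0,0.0,0.18],[-0.004,0,0],1],[[0.0,0.0,0.1],[0.042,0,0],1],[[0.0,0.0,0.05],[0.052,0,0],1],[[0.0,0.0,0.03],[0.0,0,0],1],[[0.0,0.0,0.02],[0.005,0,0],1],[[0.0,0.0,0.0],[0.0,0,0],1]]'

```text
clock: 37.85
position: [0.4851, 0.2375, 0.059]
tool_rot: [-3.142, -0.0, 0.194]
force: [0.1, 0.7, -4.4]
grip_width: 0.0208
finger_force: 101.8
```

play_rows --plan '[[[0,0,0.02],[0,0,0],1],[[0,0,0.02],[0,0,0],1],[[0,0,0],[0,0,0],1],[[0,0,0],[0,0,0],0.4],[[0,0,0],[0,0,0],0],[[0,0,0],[0,0,0],-0.4],[[0,0,0],[0,0,0],-0.4],[[0,0,0],[0,0,0],-0.4],[[0,0,0],[0,0,0],-0.4],[[0,0,-0.2],[0,0,0],-0.4],[[0,0,-0.5],[0,0,0],-0.4],[[0,0,-0.8],[0,0,0],-0.4],[[0,0,-0.8],[0,0,0],-0.4],[[0,0,-0.8],[0,0,0],-0.4],[[0,0,-0.5],[0,0,0],-0.4],[[0,0,-0.2],[0,0,0],-0.4],[[0,0,0],[0,0,0],-0.4],[[0,0,0],[0,0,0],-0.4],[[0,0,0],[0,0,0],-0.4]]' --newtons 60

```text
clock: 40.22
position: [0.4848, 0.2374, 0.1525]
tool_rot: [3.141, 0.001, 0.194]
force: [-0.6, 0.3, -0.4]
grip_width: 0.0597
finger_force: 0.0
```

```bash
python3 - <<'E'
from workcell import bot, grab_frame
from h import *
s=bot.observe(); print(s["clock"],s["position"],s["force"],s["grip_width"],s["finger_force"])
for k in range(3):
    f=grab_frame("scene"); print(np.round(crane_tilt(f,np.array([.4851,.2375,.012]),.194),4))
P,_,_=cloud(f); q=P-[.4851,.2375,.012]; C,S=np.cos(.194),np.sin(.194); x=C*q[:,0]+S*q[:,1]; y=-S*q[:,0]+C*q[:,1]; z=q[:,2]
i=(x>-.11)&(x<.17)&(abs(y)<.043)&(abs(z-.012)<.007); print("plate",np.linalg.lstsq(np.c_[x[i],y[i],np.ones(i.sum())],z[i],rcond=None)[0].round(4),i.sum())
i=(abs(y)<.02)&(abs(x-.14)<.03)&(z>.06)&(z<.10); print("mast x,y",x[i].min(),np.median(x[i]),np.percentile(y[i],[3,97]))
cv2.imwrite("pics/end.png",f["pixels"][80:330,340:620,::-1].repeat(2,0).repeat(2,1))
E
```

```text
40.225 [0.48477151 0.23740979 0.15245435] [-0.554236    0.32857958 -0.43163158] 0.059673075494275 0.0
[-1.362e-01  1.374e+03  1.727e-01 -1.746e-01  1.744e-01]
[-1.352e-01  1.383e+03  1.726e-01 -1.749e-01  1.750e-01]
[-1.350e-01  1.381e+03  1.728e-01 -1.749e-01  1.746e-01]
plate [-0.0021 -0.0078  0.0114] 1444
mast x,y 0.12840981315495253 0.15003601963151955 [-0.01100521  0.01463373]
```

View pics/end.png

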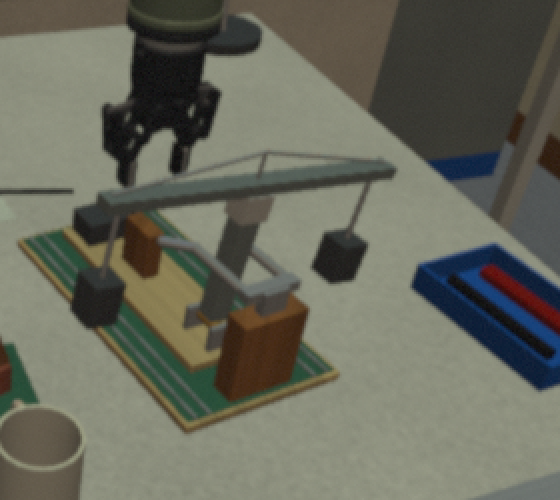

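The crop shows the base flat on the board. The mast, near pixel (230,255), stands between the prongs and leans 0.135 rad, under the 0.19 limit. The gripper is clear above it.

```bash
python3 -c "
from workcell import bot
print(bot.job_done())"
```

```text
the job is handed in; nothing more can be done
None
```

The crane is parked in the fork, resting against one prong at 0.135 rad lean, with the base flat on the board and released; I handed the job in just after 40 s, but no verdict came back. Both 3 s steady holds ran longer than needed by my camera measurements. On the way, the crane twice fell back onto its stops at the start, and once it swung past 0.1 rad during the carry before I recovered it.

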